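# Check the balance, then weigh a model wagon with its ballast

## Robot

A 6-joint arm with a two-finger parallel gripper is mounted at the origin on the work surface. World frame = base frame: x ahead of the robot, y to its left, z up, the work surface at z = 0. Lengths are in m, angles in rad, forces in N, time in s.
With the tool pointing down it reaches from about 0.3 to 0.775 m from the base axis. Payload 14.6 kg.
Tool frame: the origin (TCP) lies at the very end of the fingers, on their centre line; the grasp point (between the pads) lies 19 mm behind it; x points along the fingers, z is the direction in which the jaws open and shut, and the axes are right-handed (so a half turn about x gives the same grasp; the last joint's range is limited). The gripper opens to 94 mm and grips with 3 to 60 N. Pads are 16 mm wide; open, the fingers measure 119 mm over their backs; the gripper's body (75 mm by 177 mm) begins 78 mm behind the grasp point.
Start: joints at [1.136, 0.3, 1.521, -0, 1.321, -0.067], TCP at [0.198, 0.513, 0.205] pointing down, gripper open.
Joint ranges: [-3.03, 3.03], [-0.79, 2.21], [0.23, 2.52], [-1.04, 4.18], [0, 3.07], [-2.55, 2.55]. Speed limits (rad/s): [2.22, 2.22, 2.57, 3.14, 3.14, 3.14].

## Interface

Orientations are given as [roll, pitch, yaw] about the fixed x, y, z axes, in that order (R = Rz(yaw) Ry(pitch) Rx(roll)).
In Python, from station import ctrl gives the robot as it stands. The module is installed in compiled form; this text tells all that it offers.
- The arm moves only by the tool servo_tool, never from a script. Its argument "motion" is one flat list of numbers, 4 for each row, row after row: the shift along the tool's x, y, z in mm, then the turn about the tool's x in degrees. In form: [dx, dy, dz, roll, dx, dy, dz, roll, ...]. A call has 1 to 20 rows; each row is the pose to reach, as a shift and turn from the pose commanded when the call began, along the tool's axes at that moment; what a row does not reach only later rows make up. A row lasts 1/8 s, in which the tool goes at most 62.5 mm and 10.7 degrees, less where a joint would pass 70% of its speed; a pose out of reach is approached as far as the arm can. A call with a gripper value outside its range is refused whole. "gripper" is the opening, from 0 (shut) to 1 (fully open), set as the call begins (left out, the last holds). The fingers move at their own pace and stop on an object; "force" is the grip in N (left out, the last holds). Time passes only in rows, so rows that repeat a pose let the fingers close. It gives the time, the measured TCP pose, the force and the opening at its end, in the units of the state.
- ctrl.get_obs(): the state, without advancing time (a new reading comes with each control period).
- ctrl.camera(name): name is "side" or "top"; returns a dict with "color" (420x560x3 uint8, red, green, blue), "z_map" (420x560 float32, m along the optical axis (not along the pixel's ray), 0 where there is no reading), "fx", "fy", "cx", "cy" (pixels), "dist_coeffs" ([k1, k2, p1, p2, k3] as OpenCV has them; the pictures are not rectified), "rvec" (rotation vector, rad) and "tvec" (3), from world to camera coordinates, as OpenCV has them. Camera axes: x right, y down, z forward; pixel columns grow to the right and rows downward; lengths in m; the calibration is good to about 2 mm. A picture is of the moment at which its call begins.
- ctrl.hand_in(): hands the job in, once; it reports no verdict.
The state is a dict: "time_s": time; "qpos": joint angles; "joint_vel": joint speeds; "tau": joint torques, N m; "ee_pos": TCP position; "eef_rot": TCP orientation; "force": force on the tool from outside, world axes, zero at the start; "moment": the same for the moment, N m; "grip_width": finger opening in m.
Only numpy, scipy, OpenCV 4.12 (cv2) and the standard library are available. Lean on these libraries where they do the work, as an engineer would, in place of code of your own. Each camera call takes 0.05 s, during which the arm holds its last target.

## Task

Check the bench balance first: stand the brass check weight centred on the pan, let go of it, then put it back on its felt pad. Then pull the vise jaw wide open, lift the white wagon body out and set it upright and centred on the balance pan, and load every red-and-steel ballast block on the bench into the wagon, each one resting flat on the wagon floor. Finish with the vise jaw pushed shut again, the check weight still on its pad, and the other things on the bench left alone.

Things in the scene. Friction and masses are not known exactly. Their poses are not given: they have to be found in the camera images.
- pan_top (a point): centre of the top face of the balance pan, a flat steel disc 150 mm across with a red ring at its centre, about 50 mm above the bench when empty; the pan moves only up and down and this point with it. Blue base 170 x 170 x 22 mm, with a white scale block (70 mm wide, 30 mm high) on its +x edge, reaching 104 mm from the centre, and a thin red pointer. Axes those of the base, z up
- pan (a joint): how far the pan is pressed down, m: 0 empty, stop at 0.018; a spring of 900 N/m, so the check weight sinks it about 5 mm and the fully loaded wagon about 11 mm
- pad: grey felt pad 110 x 110 x 3 mm with a blue spot, fixed on the bench; origin at the centre of its underside, z up
- check_weight: brass check weight, about 0.5 kg: a disc 70 mm across and 16 mm high with a knob on top (thin neck from 16 to 22 mm height, knob 22 mm across from 22 to 44 mm height) to lift it by; starts upright on its pad; origin at the centre of its underside, z up
- vise_seat (a point): middle of the bed of the grey bench vise, 24 mm above the bench, where the wagon's underside rests; +x points to the fixed jaw, -x to the movable jaw (it opens towards -x), z up. Dark steel jaws 110 mm wide; the fixed jaw's face is 39.5 mm in +x of here, its top 14 mm above the bed
- jaw (a joint): opening of the sliding vise jaw, m: about 0 shut, 0.05 fully open; about 3 N of friction, stays where it is left. Shut, its face is 39.5 mm in -x of vise_seat, its top 14.5 mm above the bed, and its orange lip hooks about 3 mm over the wagon's foot flange, so the wagon lifts out only with the jaw open
- jaw_grip (a point): point on the orange upright pull plate of the movable jaw, by which to slide it; the plate is 12 mm thick along the slide, 44 mm wide, its top 86 mm above the bench; this point is on its centre line, 70 mm above the bench, moves with the jaw, and has the axes of vise_seat
- wagon: white plastic wagon, 0.15 kg, 66 mm wide (own x), 200 mm long (own y), 40 mm high: solid to the wagon floor at 30 mm, then walls 2 mm thick and 10 mm high (inside 62 x 196 mm); foot flange 76 mm wide, 80 long, 8 high at mid length; couplers stick out 11 mm. Starts in the vise, length along the jaws; can be gripped across its 66 mm width above them. Origin: centre of underside, z up
- ballast1: ballast block, dark steel with red faces, about 0.22 kg, 52 mm (own x) x 32 mm (own y) x 28 mm (own z), lying on the bench; origin at its centre. None at the start if this block is absent (2 to 4 of the four are there)
- ballast2: ballast block, dark steel with red faces, about 0.22 kg, 52 mm (own x) x 32 mm (own y) x 28 mm (own z), lying on the bench; origin at its centre. None at the start if this block is absent (2 to 4 of the four are there)
- ballast3: ballast block, dark steel with red faces, about 0.22 kg, 52 mm (own x) x 32 mm (own y) x 28 mm (own z), lying on the bench; origin at its centre. None at the start if this block is absent (2 to 4 of the four are there)
- ballast4: ballast block, dark steel with red faces, about 0.22 kg, 52 mm (own x) x 32 mm (own y) x 28 mm (own z), lying on the bench; origin at its centre. None at the start if this block is absent (2 to 4 of the four are there)
- knife: hobby knife, yellow handle and brass collar, about 165 mm long, lying near the robot; a bystander to leave alone
- hull_half: white plastic model hull half, 34 x 190 x 16 mm, lying near the robot; a bystander to leave alone
- paint_pot: small paint pot with blue cap, 36 mm across, 45 mm high, beyond the balance; a bystander to leave alone
- glue: glue bottle with green cap, 40 mm across, 85 mm high, beyond the vise; a bystander to leave alone
There are look-alikes about, which are no part of the job. What is meant by the check_weight is not green or turquoise, and is the larger of those in its own colour.

How it is judged:
By the outcome, as a careful person would: the job done as asked, in the order asked, and still so for the second after the job is handed in, with the robot touching nothing.
Of ballast1, ballast2, ballast3, ballast4 only 2 to 4 are there at a start; the rules pass over those that are not, and their reading is None.
At some moment in a run one of ballast1, ballast2, ballast3, ballast4, check_weight may be knocked a few centimetres aside while the robot is not near it.
Once in a run the grip may slacken for a moment while it holds something.
It also fails if it takes over 210 s, if anything falls off the work surface, if the arm or the gripper's body presses on something with over 40 N, if the wrist force passes 120 N, or if a joint passes its speed limit or range.

## Working session

There is one attempt and no reset: what is moved stays moved. The work goes in short steps, Python scripts to look and compute and a tool call to move; the robot and the scene stay as the last step left them, time stands still between calls to the robot, and variables do not carry over. Pictures are saved under pics/ and viewed, and the job is handed in when it is done.

Besides the shell and the picture viewer there is one more tool, called by a JSON object that holds its "method" and its "body". servo_tool: Moves the arm, as the interface text tells. Its arguments: {"type":"object","properties":{"motion":{"type":"array","items":{"type":"number"}},"gripper":{"type":"number"},"force":{"type":"number"}},"required":["motion"]}

```bash
mkdir -p pics
cat > h.py <<'E'
import numpy as np, cv2
from station import ctrl
from scipy.spatial.transform import Rotation as R
def snap(name,fn=None):
    c=ctrl.camera(name)
    np.savez('%s.npz'%name,**{k:np.array(v) for k,v in c.items()})
    if fn: cv2.imwrite('pics/'+fn,cv2.cvtColor(c['color'],cv2.COLOR_RGB2BGR))
    return c
def load(name): return {k:v for k,v in np.load('%s.npz'%name).items()}
def crop(c,u0,v0,u1,v1,s,fn):
    im=cv2.cvtColor(np.array(c['color'])[v0:v1,u0:u1],cv2.COLOR_RGB2BGR)
    cv2.imwrite('pics/'+fn,cv2.resize(im,None,fx=s,fy=s,interpolation=cv2.INTER_CUBIC))
def K(c): return np.array([[c['fx'],0,c['cx']],[0,c['fy'],c['cy']],[0,0,1]],float)
def ray(c,u,v):
    p=cv2.undistortPoints(np.array([[[u,v]]],float),K(c),np.array(c['dist_coeffs'],float))[0,0]
    Rm=cv2.Rodrigues(np.array(c['rvec'],float))[0]; t=np.array(c['tvec'],float).ravel()
    return Rm,t,np.array([p[0],p[1],1.])
def onz(c,u,v,z):
    Rm,t,d=ray(c,u,v); o=-Rm.T@t; w=Rm.T@d
    return o+w*(z-o[2])/w[2]
def dep(c,u,v):
    Rm,t,d=ray(c,u,v); z=float(c['z_map'][int(round(v)),int(round(u))])
    return Rm.T@(d*z-t)
def cloud(c):
    h,w=c['z_map'].shape; uu,vv=np.meshgrid(np.arange(w),np.arange(h))
    p=cv2.undistortPoints(np.stack([uu,vv],-1).reshape(-1,1,2).astype(float),K(c),np.array(c['dist_coeffs'],float))[:,0]
    z=np.array(c['z_map']).ravel(); X=np.c_[p*z[:,None],z]
    Rm,t,_=ray(c,0,0)
    P=(X-t)@Rm; P[z==0]=np.nan
    return P.reshape(h,w,3)
def proj(c,p):
    return cv2.projectPoints(np.array(p,float).reshape(-1,1,3),np.array(c['rvec'],float),np.array(c['tvec'],float),K(c),np.array(c['dist_coeffs'],float))[0][:,0]
E
python3 - <<'E'
from h import *
for n in('top','side'):
    c=snap(n,n+'0.png'); Rm,t,_=ray(c,0,0); print(n,-Rm.T@t,Rm[2],c['fx'])
o=ctrl.get_obs(); print(o); print(R.from_euler('xyz',o['eef_rot']).as_matrix().round(3))
E
```

```text
top [ 0.41513103 -0.00570529  0.97171882] [ 0.17685869 -0.01578588 -0.98410965] 403.17363526741184
side [ 0.41490904 -0.79551539  0.7022205 ] [ 0.16988835  0.77425171 -0.60964927] 416.7744526186451
{'time_s': 0.1, 'qpos': array([ 1.13641190e+00,  3.00404043e-01,  1.52146246e+00,  1.82305384e-05,
        1.32070653e+00, -6.66174515e-02]), 'joint_vel': array([ 0.00016729, -0.00131092, -0.00179386,  0.000572  ,  0.00142476,
       -0.0004491 ]), 'tau': array([-6.76670334e-04, -5.32643402e+01, -3.53287017e+01,  7.08648423e-02,
        2.34409561e-02, -4.25593828e-05]), 'ee_pos': array([0.19766005, 0.51302587, 0.2049733 ]), 'eef_rot': array([ 3.0569648 ,  1.56981579, -2.02319567]), 'force': array([ 0.39300811, -0.20325341,  0.32781638]), 'moment': array([-0.04647657, -0.04874179,  0.03825151]), 'grip_width': 0.0939070685401698}
[[-0.    -0.933  0.36 ]
 [-0.001  0.36   0.933]
 [-1.     0.    -0.001]]
```

View pics/top0.png

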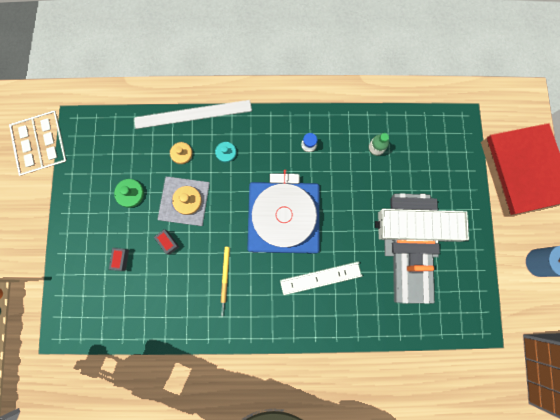

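View pics/side0.png

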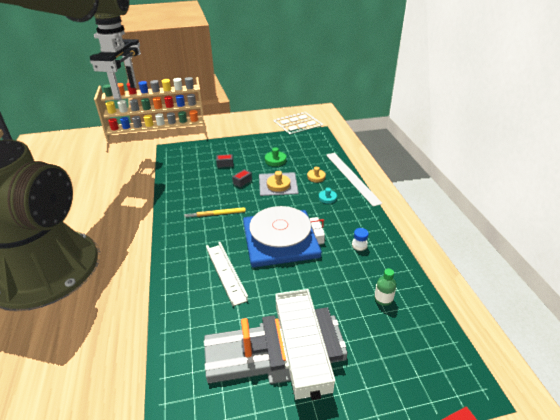

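Run:
```python
from h import *
c=load('top'); 
crop(c,90,130,250,290,4,'a1.png'); crop(c,360,180,480,310,5,'a2.png'); crop(c,240,165,330,265,6,'a3.png')
for n,u,v,z in [('cw knob',186,199,.047),('small',181,153,.04),('panring',284,214,.05),('b1',118,260,.028),('b2',167,242,.028),('wag',424,225,.054),('plate',421,268,.086)]:
    print(n,onz(c,u,v,z).round(4),dep(c,u,v).round(4))
```

```text
cw knob [0.6058 0.1988 0.047 ] [0.606  0.1989 0.0462]
small [0.7205 0.216  0.04  ] [0.727  0.2207 0.0203]
panring [ 0.5677 -0.03    0.05  ] [ 0.568  -0.0301  0.0483]
b1 [0.4659 0.3584 0.028 ] [ 0.4151 -0.0057  0.9717]
b2 [0.5072 0.2447 0.028 ] [0.5071 0.2445 0.0287]
wag [ 0.5381 -0.3551  0.054 ] [ 0.5383 -0.3557  0.0524]
plate [ 0.4384 -0.3293  0.086 ] [ 0.4384 -0.3299  0.0846]
```

View pics/a1.png

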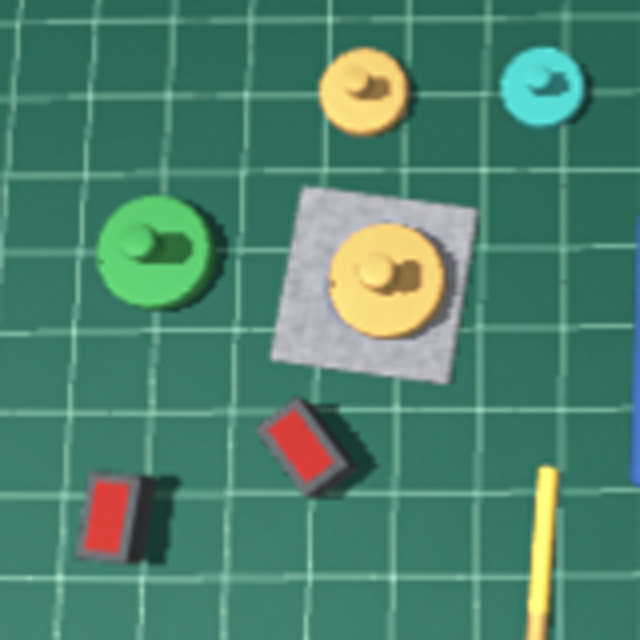

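View pics/a2.png

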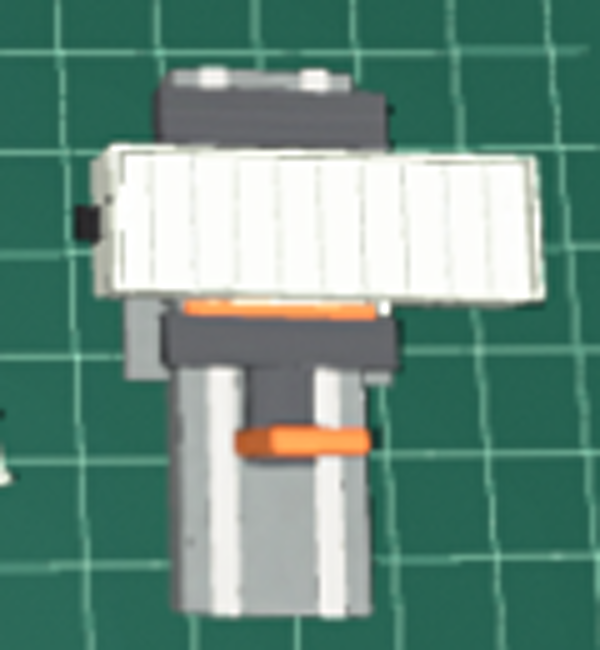

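View pics/a3.png

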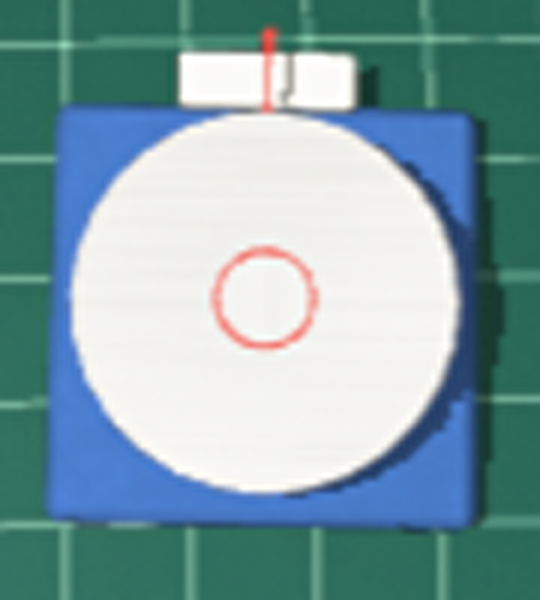

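```bash
cat > m.py <<'E'
from h import *
def clus(P,lo,hi,cx,cy,r):
    m=(P[...,2]>lo)&(P[...,2]<hi)&(np.hypot(P[...,0]-cx,P[...,1]-cy)<r)
    return P[m]
def rect(q):
    (c,s,a)=cv2.minAreaRect((q[:,:2]*1000).astype(np.float32)); return np.round(c,1),np.round(s,1),round(a,1),len(q),np.median(q[:,2]).round(4)
E
python3 - <<'E'
from m import *
for n in('top','side'):
    c=load(n);P=cloud(c); print(n)
    for nm,lo,hi,x,y,r in [('b1',.02,.036,.466,.358,.045),('b2',.02,.036,.507,.245,.045),('knob',.036,.055,.606,.199,.03),('disc',.012,.03,.606,.199,.055),('wagtop',.045,.075,.538,-.355,.13),('plate',.08,.092,.438,-.329,.05),('pan',.04,.056,.568,-.03,.1),('jawdark',.03,.045,.538,-.34,.1)]:
        q=clus(P,lo,hi,x,y,r)
        if len(q)>5: print(nm,rect(q),q[:,2].min().round(3),q[:,2].max().round(3),q.mean(0).round(4))
E
```

```text
top
b1 (array([468.7, 362.4]), array([34. , 50.4]), 82.7, 314, np.float64(0.0266)) 0.02 0.031 [0.4684 0.3614 0.0265]
b2 (array([509. , 249.7]), array([52.1, 32.5]), 38.0, 312, np.float64(0.0267)) 0.02 0.033 [0.5086 0.249  0.0266]
knob (array([610.5, 203.8]), array([20.1, 20.6]), 85.6, 74, np.float64(0.0451)) 0.036 0.05 [0.6101 0.2035 0.0447]
disc (array([610.8, 205.3]), array([68.1, 67.5]), 87.1, 562, np.float64(0.0178)) 0.012 0.03 [0.6097 0.2038 0.0178]
wagtop (array([ 502.1, -353.5]), array([202.1, 141.1]), 87.8, 2596, np.float64(0.0534)) 0.045 0.075 [ 0.5378 -0.3549  0.0543]
plate (array([ 439.5, -335.7]), array([44.7, 11. ]), 89.1, 95, np.float64(0.0852)) 0.081 0.088 [ 0.4392 -0.3357  0.0848]
pan (array([566.7, -29.1]), array([147.1, 148.2]), 43.0, 3198, np.float64(0.0489)) 0.043 0.055 [ 0.5661 -0.0287  0.0489]
jawdark (array([ 532.6, -333.5]), array([173.4, 166.6]), 19.8, 1454, np.float64(0.0371)) 0.03 0.045 [ 0.5283 -0.3345  0.0371]
side
b1 (array([469.4, 362.2]), array([36.3, 51.1]), 81.7, 115, np.float64(0.0277)) 0.02 0.034 [0.47   0.3578 0.027 ]
b2 (array([509.7, 249.8]), array([55.5, 33.9]), 37.1, 153, np.float64(0.0288)) 0.02 0.033 [0.5092 0.2467 0.0278]
knob (array([611.1, 204.5]), array([20.6, 18.8]), 16.7, 47, np.float64(0.0468)) 0.036 0.051 [0.6101 0.2026 0.045 ]
disc (array([609.8, 204. ]), array([66.1, 67.9]), 78.4, 255, np.float64(0.0202)) 0.012 0.03 [0.6096 0.1975 0.0198]
wagtop (array([ 503.4, -354.5]), array([209.7, 140.6]), 87.8, 3890, np.float64(0.0544)) 0.045 0.075 [ 0.5382 -0.3632  0.0553]
plate (array([ 439.6, -335.6]), array([45.8, 12. ]), 88.3, 148, np.float64(0.0858)) 0.08 0.089 [ 0.4397 -0.3385  0.0856]
pan (array([568.1, -28.8]), array([149.3, 149.3]), 41.6, 1980, np.float64(0.0512)) 0.044 0.055 [ 0.5671 -0.0341  0.051 ]
jawdark (array([ 528.8, -350.6]), array([162.4, 170. ]), 75.8, 1989, np.float64(0.0379)) 0.03 0.045 [ 0.5269 -0.3445  0.0376]
```

Run:
```python
from h import *
c=load('side')
crop(c,195,125,355,235,5,'s1.png'); crop(c,195,280,355,400,5,'s2.png')
```

```text
(no output)
```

View pics/s1.png

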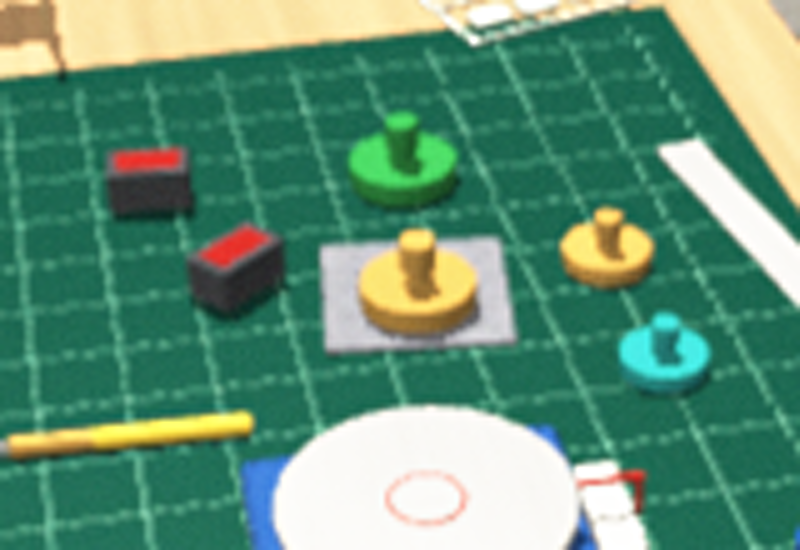

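View pics/s2.png

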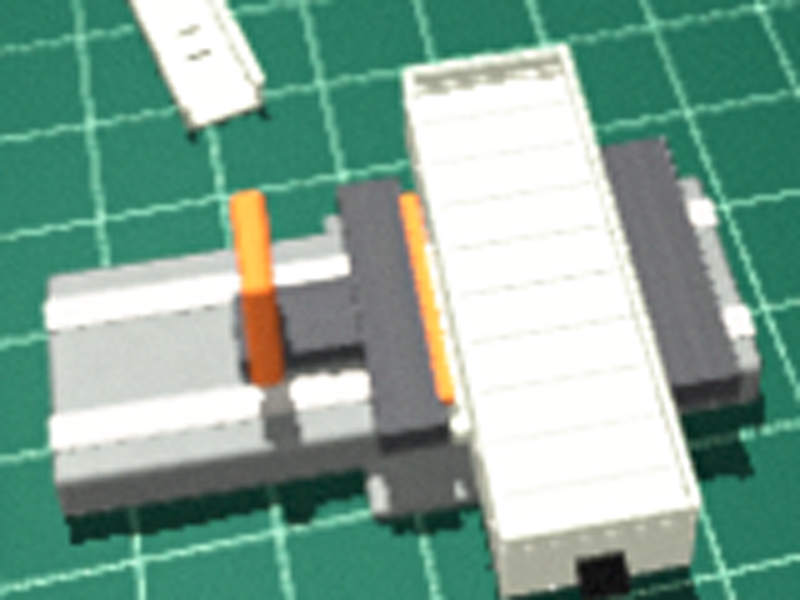

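Run:
```python
from m import *
c=load('top')
p=np.array([onz(c,90+u/4,130+v/4,.003) for u,v in [(302,186),(477,210),(450,383),(272,360)]]); print(p.round(4),p.mean(0)); 
print(np.linalg.norm(p-np.roll(p,1,0),axis=1), onz(c,240+265/6,165+298/6,.05))
# pan base yaw: corners approx z .022
for u,v in [(58,105),(475,115),(478,525),(50,520)]: print(onz(c,240+u/6,165+v/6,.022).round(4))
for n in('top','side'):
    P=cloud(load(n)); q=P[(P[...,0]>.49)&(P[...,0]<.6)&(P[...,1]<-.22)&(P[...,2]>.058)&(P[...,2]<.075)]; print('rim',rect(q))
    q=P[(P[...,0]>.48)&(P[...,0]<.6)&(P[...,1]<-.22)&(P[...,1]>-.47)&(P[...,2]>.047)&(P[...,2]<.075)]; print('wag',rect(q))
    q=P[(P[...,0]>.56)&(P[...,0]<.65)&(P[...,1]<-.22)&(P[...,2]>.032)&(P[...,2]<.045)]; print('fixjaw',rect(q))
    q=P[(P[...,0]>.46)&(P[...,0]<.51)&(P[...,1]<-.22)&(P[...,2]>.032)&(P[...,2]<.045)]; print('movjaw',rect(q))
```

```text
[[0.6723 0.2612 0.003 ]
 [0.6559 0.1523 0.003 ]
 [0.5484 0.1665 0.003 ]
 [0.5634 0.2752 0.003 ]] [0.61000224 0.21380892 0.003     ]
[0.10977187 0.11020005 0.10846989 0.1097874 ] [ 0.5661402  -0.03038199  0.05      ]
[0.6504 0.0513 0.022 ]
[ 0.6449 -0.117   0.022 ]
[ 0.4797 -0.1135  0.022 ]
[0.4835 0.0542 0.022 ]
rim (array([ 539.2, -355. ]), array([201.8,  67. ]), 87.7, 305, np.float64(0.0624))
wag (array([ 538.9, -354.9]), array([202. ,  67.5]), 87.7, 2550, np.float64(0.0534))
fixjaw (array([ 606. , -475.3]), array([ 86. , 440.8]), 0.5, 676, np.float64(0.0373))
movjaw (array([ 479.2, -453.7]), array([390.4,  46.6]), 87.8, 748, np.float64(0.0373))
rim (array([ 540.4, -352.9]), array([203.9,  66.9]), 87.9, 525, np.float64(0.0631))
wag (array([ 540. , -353.1]), array([204.2,  67.6]), 87.9, 3788, np.float64(0.0544))
fixjaw (array([ 590. , -371.7]), array([173. ,  37.5]), 82.4, 784, np.float64(0.0379))
movjaw (array([ 484.7, -359.2]), array([187.8,  49.6]), 89.7, 1059, np.float64(0.0383))
```

```bash
cat > p.py <<'E'
from m import *
def plan(*pts):
    """pts: (x,y,z,zang_deg) -> shift in tool frame mm + roll deg"""
    o=ctrl.get_obs(); Rm=R.from_euler('xyz',o['eef_rot']).as_matrix(); p=o['ee_pos']
    za=np.degrees(np.arctan2(Rm[1,2],Rm[0,2]))
    print('t',round(o['time_s'],2),'tcp',p.round(4),'za',za.round(1),'w',round(o['grip_width'],4),'F',np.round(o['force'],1))
    for x,y,z,a in pts:
        d=Rm.T@(np.array([x,y,z])-p)*1000
        print(d.round(1), 'roll',round(-(((a-za)+180)%360-180),1), 'rows>=',np.ceil(np.linalg.norm(d)/45))
E
python3 -c "
from p import *
plan((.610,.204,.12,68.9),(.610,.204,.025,68.9))"
```

```text
t 0.1 tcp [0.1977 0.513  0.205 ] za 68.9 w 0.0939 F [ 0.4 -0.2  0.3]
[  85.1 -495.9 -140. ] roll 0.0 rows>= 12.0
[ 180.1 -495.9 -139.9] roll 0.0 rows>= 13.0
```

{"method": "servo_tool", "body": {"motion": [0,-20,-6,0,0,-60,-17,0,0,-105,-30,0,5,-150,-43,0,15,-195,-55,0,25,-240,-68,0,35,-285,-81,0,45,-330,-93,0,55,-375,-106,0,65,-420,-119,0,75,-460,-130,0,85,-485,-137,0,85,-496,-140,0,85,-496,-140,0,85,-496,-140,0], "gripper": 0.5, "force": 25}}

```text
time_s: 1.98
ee_pos: [0.6098, 0.2048, 0.121]
eef_rot: [-0.816, 1.57, 0.388]
force: [-0.7, 0.3, 0.2]
grip_width: 0.0471
```

```bash
python3 -c "
from p import *
plan((.610,.204,.12,68.9),(.610,.204,.025,68.9))
c=snap('top','t1.png')
snap('side','s3.png'); P=cloud(c); print(rect(clus(P,.012,.03,.606,.199,.055)))"
```

```text
t 1.98 tcp [0.6098 0.2048 0.121 ] za 69.0 w 0.0471 F [-0.7  0.3  0.2]
[ 1.  -0.5 -0.7] roll 0.1 rows>= 1.0
[96.  -0.4 -0.7] roll 0.1 rows>= 3.0
(array([590.4, 188.3]), array([21.8, 38. ]), 12.8, 65, np.float64(0.0172))
```

View pics/s3.png

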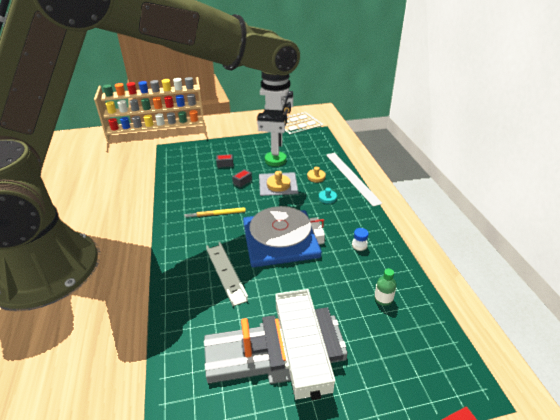

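{"method": "servo_tool", "body": {"motion": [20,0,-1,0,45,0,-1,0,65,0,-1,0,80,0,-1,0,90,0,-1,0,96,0,-1,0,96,0,-1,0,96,0,-1,0]}}

```text
time_s: 3.08
ee_pos: [0.6102, 0.2033, 0.025]
eef_rot: [-0.96, 1.57, 0.243]
force: [-0.3, -0.2, -0.1]
grip_width: 0.0471
```

{"method": "servo_tool", "body": {"motion": [0,0,0,0,0,0,0,0,0,0,0,0,0,0,0,0,0,0,0,0,0,0,0,0], "gripper": 0}}

```text
time_s: 3.82
ee_pos: [0.6101, 0.2035, 0.0247]
eef_rot: [-0.591, 1.57, 0.612]
force: [1.6, 3.5, 1.9]
grip_width: 0.0213
```

{"method": "servo_tool", "body": {"motion": [-8,0,0,0,-25,0,0,0,-50,0,0,0,-70,0,0,0,-80,0,0,0,-80,0,0,0,-80,0,0,0]}}

```text
time_s: 4.7
ee_pos: [0.6095, 0.2032, 0.1035]
eef_rot: [2.225, 1.569, -2.855]
force: [-0.0, -0.4, -5.2]
grip_width: 0.0212
```

```bash
python3 -c "
from p import *
plan((.567,-.0293,.105,68.9),(.567,-.0293,.0745,68.9))
c=snap('side','s4.png'); crop(c,220,100,340,230,5,'s4c.png')"
```

```text
t 4.7 tcp [0.6095 0.2032 0.1035] za 68.9 w 0.0212 F [-0.  -0.4 -5.2]
[  -1.3  -44.  -232.2] roll 0.0 rows>= 6.0
[  29.2  -44.  -232.2] roll 0.0 rows>= 6.0
```

View pics/s4c.png

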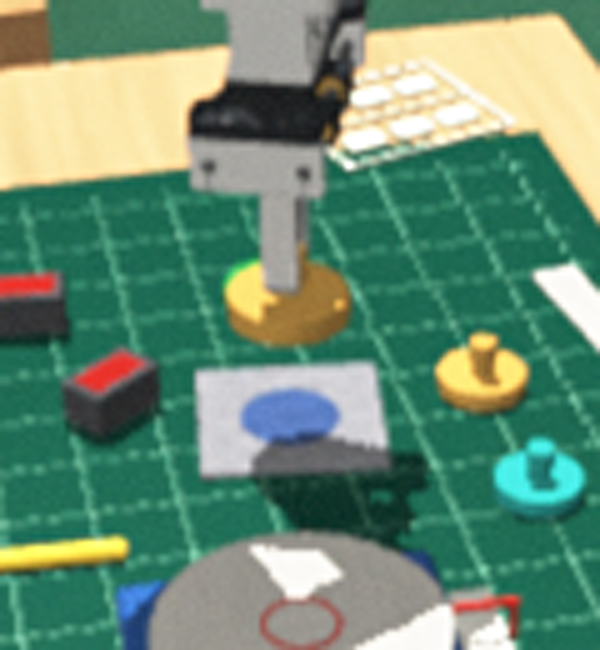

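{"method": "servo_tool", "body": {"motion": [0,-4,-20,0,0,-10,-55,0,0,-18,-95,0,0,-26,-135,0,0,-34,-175,0,0,-40,-210,0,0,-43,-226,0,0,-44,-232,0,0,-44,-232,0,0,-44,-232,0]}}

```text
time_s: 6.0
ee_pos: [0.5676, -0.0281, 0.1044]
eef_rot: [0.693, 1.571, 1.897]
force: [-0.4, 0.1, -5.2]
grip_width: 0.0214
```

```bash
python3 -c "
from p import *
plan((.567,-.0293,.0727,68.9))
c=snap('top','t5.png'); crop(c,110,130,300,260,4,'t5c.png');c=snap('side','s5.png'); crop(c,220,150,340,280,5,'s5c.png')"
```

```text
t 6.0 tcp [ 0.5676 -0.0281  0.1044] za 69.0 w 0.0214 F [-0.4  0.1 -5.2]
[31.7  0.2 -1.3] roll 0.1 rows>= 1.0
```

View pics/s5c.png

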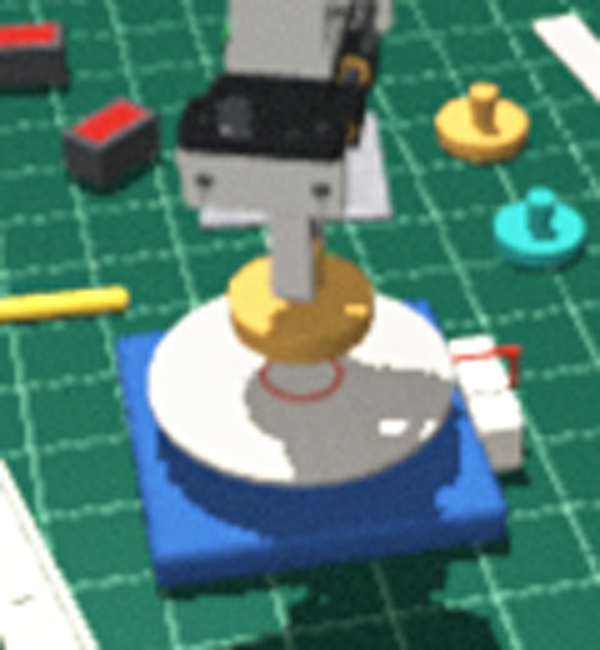

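View pics/t5c.png

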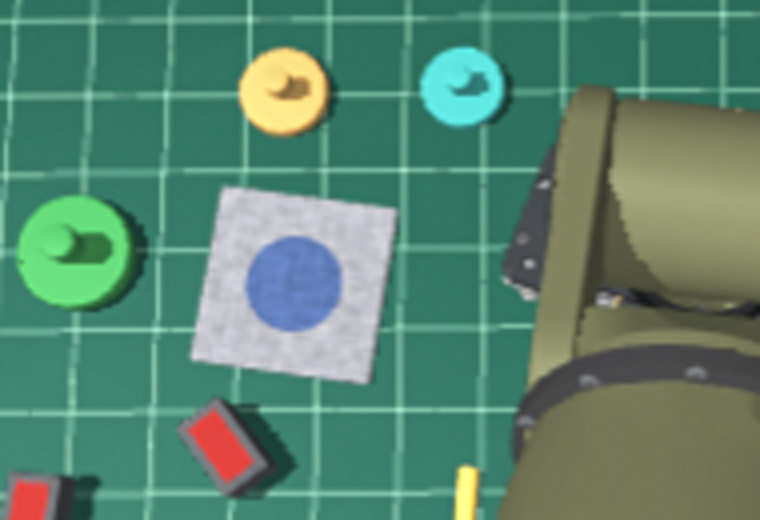

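{"method": "servo_tool", "body": {"motion": [8,0,-1,0,18,0,-1,0,25,0,-1,0,30,0,-1,0,33,0,-1,0,35,0,-1,0,37,0,-1,0,37,0,-1,0]}}

```text
time_s: 7.1
ee_pos: [0.5673, -0.03, 0.0677]
eef_rot: [-1.457, 1.57, -0.254]
force: [-2.7, 0.2, -0.9]
grip_width: 0.0212
```

{"method": "servo_tool", "body": {"motion": [0,0,0,0,0,0,0,0,0,0,0,0,0,0,0,0], "gripper": 0.5}}

```text
time_s: 7.6
ee_pos: [0.5672, -0.03, 0.0675]
eef_rot: [-1.396, 1.571, -0.193]
force: [-0.4, -1.0, -0.1]
grip_width: 0.047
```

{"method": "servo_tool", "body": {"motion": [-10,0,0,0,-25,0,0,0,-45,0,0,0,-60,0,0,0,-70,0,0,0,-70,0,0,0,-70,0,0,0]}}

```text
time_s: 8.48
ee_pos: [0.5669, -0.0299, 0.1369]
eef_rot: [1.827, 1.57, 3.03]
force: [-1.1, -0.3, 0.0]
grip_width: 0.0471
```

```bash
python3 -c "
from p import *
plan()
c=load('top'); print('spot',onz(c,110+294/4,130+284/4,.003))
c=snap('side','s6.png'); crop(c,220,150,340,280,5,'s6c.png')
P=cloud(c); print(rect(clus(P,.055,.064,.567,-.03,.06)),rect(clus(P,.078,.096,.567,-.03,.025)))"
```

```text
t 8.47 tcp [ 0.5669 -0.0299  0.1369] za 68.9 w 0.0471 F [-1.1 -0.3  0. ]
spot [0.60992989 0.21447198 0.003     ]
(array([567.6, -30.8]), array([68.7, 68.9]), 69.9, 373, np.float64(0.0616)) (array([566.5, -30. ]), array([19.3, 21.8]), 26.0, 70, np.float64(0.0882))
```

View pics/s6c.png

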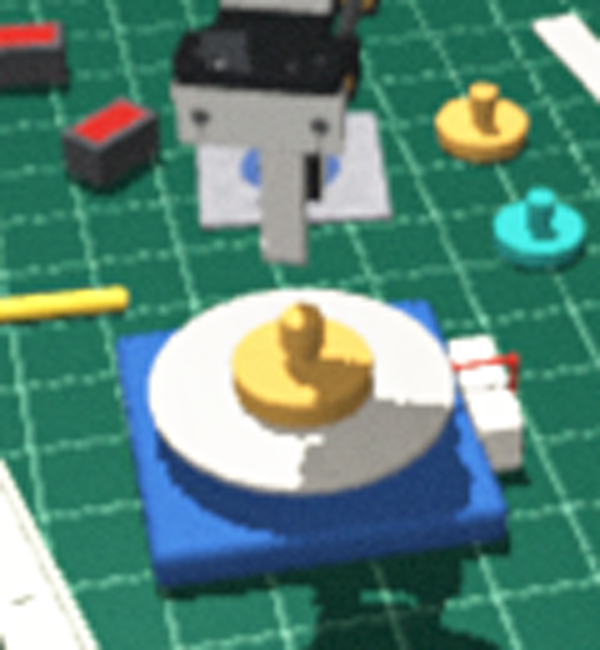

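{"method": "servo_tool", "body": {"motion": [0,0,0,0,20,0,0,0,40,0,0,0,57,0,0,0,66,0,0,0,70,0,0,0,70,0,0,0]}}

```text
time_s: 9.4
ee_pos: [0.5673, -0.03, 0.0677]
eef_rot: [-1.354, 1.57, -0.151]
force: [-0.6, -0.9, 0.9]
grip_width: 0.047
```

{"method": "servo_tool", "body": {"motion": [0,0,0,0,0,0,0,0,0,0,0,0,0,0,0,0,0,0,0,0], "gripper": 0}}

```text
time_s: 10.02
ee_pos: [0.5672, -0.03, 0.0675]
eef_rot: [-1.422, 1.571, -0.219]
force: [0.8, -0.6, 0.1]
grip_width: 0.0212
```

{"method": "servo_tool", "body": {"motion": [-5,0,0,0,-15,0,0,0,-28,0,0,0,-38,0,0,0,-40,0,0,0,-40,0,0,0]}}

```text
time_s: 10.78
ee_pos: [0.5671, -0.0299, 0.1074]
eef_rot: [1.752, 1.571, 2.955]
force: [0.9, -0.0, -4.6]
grip_width: 0.0216
```

```bash
python3 -c "
from p import *
plan((.610,.214,.1,68.9),(.610,.214,.0257,68.9))
c=snap('side','s7.png'); crop(c,220,150,340,280,5,'s7c.png')"
```

```text
t 10.78 tcp [ 0.5671 -0.0299  0.1074] za 68.9 w 0.0216 F [ 0.9 -0.  -4.6]
[  7.4  47.6 243.1] roll 0.0 rows>= 6.0
[ 81.7  47.6 243.1] roll 0.0 rows>= 6.0
```

View pics/s7c.png

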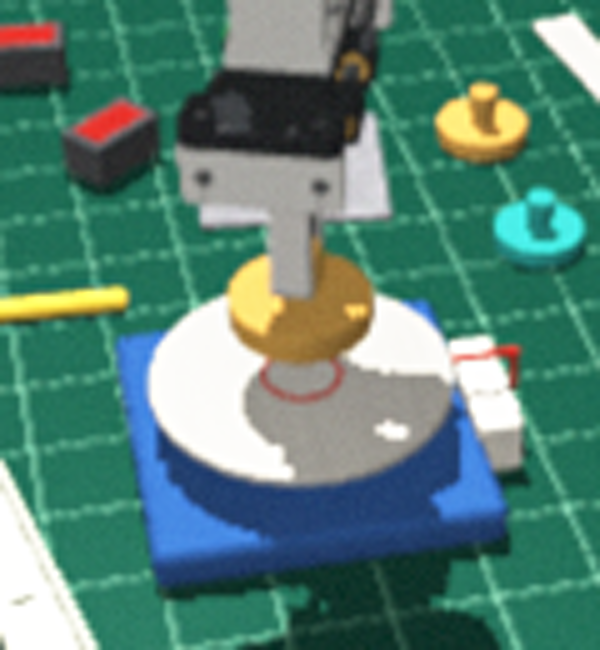

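{"method": "servo_tool", "body": {"motion": [0,4,20,0,0,12,60,0,0,20,102,0,0,28,144,0,3,36,186,0,5,43,222,0,7,47,238,0,7,48,243,0,7,48,243,0,7,48,243,0]}}

```text
time_s: 12.08
ee_pos: [0.6098, 0.2131, 0.1006]
eef_rot: [-2.259, 1.571, -1.057]
force: [0.1, 0.1, -4.4]
grip_width: 0.0213
```

```bash
python3 -c "
from p import *
plan((.610,.214,.1,68.9),(.610,.214,.0253,68.9))
c=snap('side','s8.png'); crop(c,220,110,340,240,5,'s8c.png')"
```

```text
t 12.07 tcp [0.6098 0.2131 0.1006] za 68.9 w 0.0213 F [ 0.1  0.1 -4.4]
[0.6 0.2 0.9] roll -0.0 rows>= 1.0
[75.3  0.2  0.9] roll -0.0 rows>= 2.0
```

View pics/s8c.png

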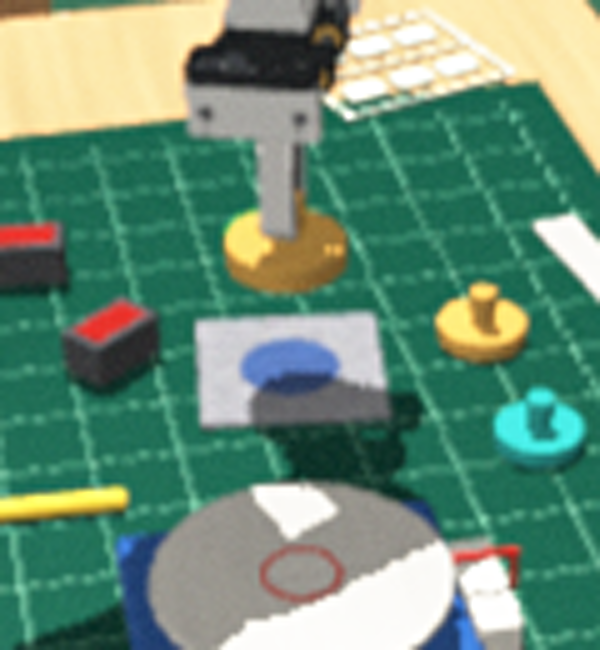

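{"method": "servo_tool", "body": {"motion": [15,0,1,0,35,0,1,0,52,0,1,0,64,0,1,0,71,0,1,0,74,0,1,0,75,0,1,0,75,0,1,0]}}

```text
time_s: 13.12
ee_pos: [0.6103, 0.2151, 0.0259]
eef_rot: [-0.904, 1.57, 0.299]
force: [-0.8, -0.3, -4.8]
grip_width: 0.0216
```

{"method": "servo_tool", "body": {"motion": [0,0,0,0,0,0,0,0,0,0,0,0,0,0,0,0], "gripper": 0.5}}

```text
time_s: 13.62
ee_pos: [0.6102, 0.215, 0.0256]
eef_rot: [-0.925, 1.57, 0.278]
force: [0.8, 0.3, -0.2]
grip_width: 0.0472
```

{"method": "servo_tool", "body": {"motion": [-10,0,0,0,-25,0,0,0,-50,0,0,0,-80,0,0,0,-110,0,0,0,-135,0,0,0,-140,0,0,0,-140,0,0,0]}}

```text
time_s: 14.62
ee_pos: [0.61, 0.215, 0.1653]
eef_rot: [-3.09, 1.571, -1.887]
force: [-0.8, 0.7, 0.4]
grip_width: 0.0474
```

```bash
python3 -c "
from p import *
plan((.4395,-.3357,.16,-2.2))
c=snap('side','s9.png'); crop(c,220,110,340,240,5,'s9c.png');P=cloud(c);print(rect(clus(P,.012,.03,.61,.214,.055)))"
```

```text
t 14.62 tcp [0.61   0.215  0.1653] za 68.9 w 0.0474 F [-0.8  0.7  0.4]
[   5.3  -38.9 -575.1] roll 71.1 rows>= 13.0
(array([610.3, 213.5]), array([67. , 65.3]), 79.0, 253, np.float64(0.0201))
```

View pics/s9c.png

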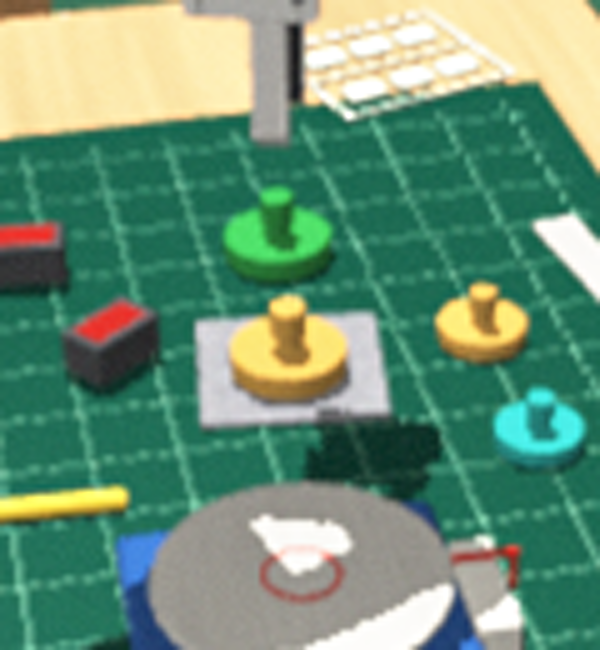

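{"method": "servo_tool", "body": {"motion": [0,-2,-25,5,0,-5,-70,11,0,-8,-115,17,0,-11,-160,23,0,-14,-205,29,0,-17,-250,35,0,-20,-295,41,0,-23,-340,47,0,-26,-385,53,0,-29,-430,59,0,-32,-475,65,0,-35,-520,71,0,-38,-555,71,0,-39,-575,71,0,-39,-575,71,0,-39,-575,71]}}

```text
time_s: 16.68
ee_pos: [0.4401, -0.3346, 0.1652]
eef_rot: [2.128, 1.57, 2.093]
force: [-0.3, 0.0, 0.2]
grip_width: 0.0472
```

```bash
python3 -c "
from p import *
plan((.4395,-.3357,.051,-2.2))
c=snap('side','s10.png')"
```

```text
t 16.68 tcp [ 0.4401 -0.3346  0.1652] za -2.0 w 0.0472 F [-0.3  0.   0.2]
[114.2  -1.2  -0.5] roll 0.2 rows>= 3.0
```

View pics/s10.png

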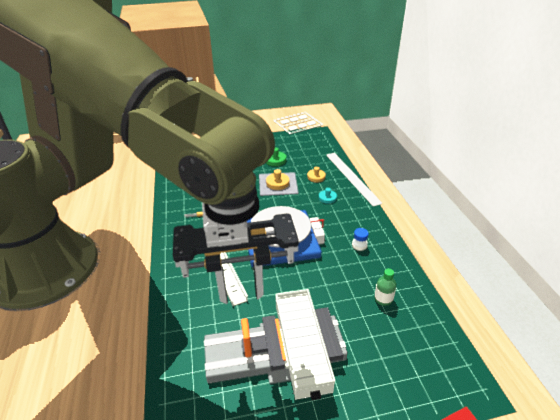

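{"method": "servo_tool", "body": {"motion": [20,-1,0,0,50,-1,0,0,80,-1,0,0,100,-1,0,0,110,-1,0,0,114,-1,0,0,114,-1,0,0,114,-1,0,0]}}

```text
time_s: 17.73
ee_pos: [0.44, -0.3368, 0.0522]
eef_rot: [-0.678, 1.57, -0.714]
force: [1.0, -0.1, -0.1]
grip_width: 0.0473
```

{"method": "servo_tool", "body": {"motion": [0,0,0,0,0,0,0,0,0,0,0,0,0,0,0,0,0,0,0,0,0,0,0,0], "gripper": 0}}

```text
time_s: 18.48
ee_pos: [0.4398, -0.3366, 0.0515]
eef_rot: [-0.357, 1.571, -0.394]
force: [1.0, -0.2, -0.4]
grip_width: 0.0116
```

```bash
python3 -c "
from p import *
plan((.3895,-.3338,.051,-2.2))
c=snap('side','s11.png');crop(c,190,230,350,390,4,'s11c.png')"
```

```text
t 18.48 tcp [ 0.4398 -0.3366  0.0515] za -2.1 w 0.0116 F [ 1.  -0.2 -0.4]
[  0.5   1.  -50.4] roll 0.1 rows>= 2.0
```

View pics/s11c.png

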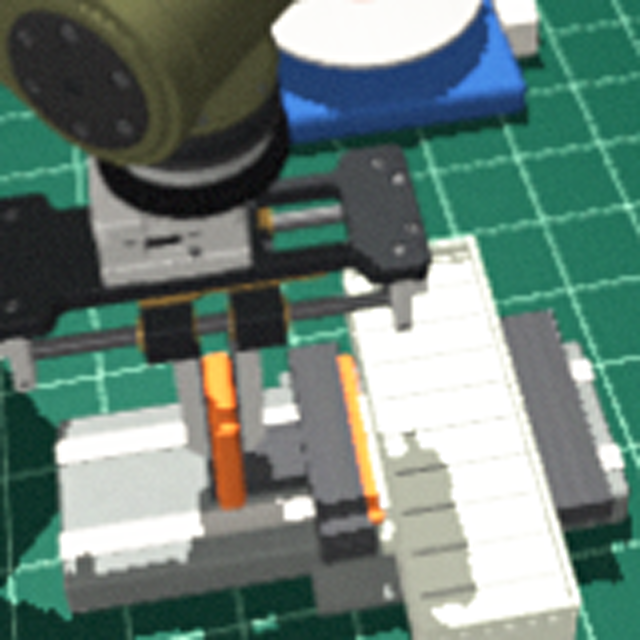

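{"method": "servo_tool", "body": {"motion": [0,0,-3,0,0,0,-9,0,0,0,-16,0,0,0,-23,0,0,0,-30,0,0,0,-37,0,0,0,-43,0,0,0,-47,0,0,0,-50,0,0,0,-50,0,0,0,-50,0]}}

```text
time_s: 19.9
ee_pos: [0.3914, -0.3348, 0.0515]
eef_rot: [-0.244, 1.567, -0.28]
force: [20.1, 0.4, -9.3]
grip_width: 0.0121
```

{"method": "servo_tool", "body": {"motion": [0,0,-1,0,0,0,-1,0,0,0,-1,0]}}

```text
time_s: 20.27
ee_pos: [0.3914, -0.3348, 0.0515]
eef_rot: [-0.247, 1.565, -0.283]
force: [28.8, -0.3, -14.5]
grip_width: 0.0121
```

{"method": "servo_tool", "body": {"motion": [0,0,2,0,0,0,2,0]}}

```text
time_s: 20.52
ee_pos: [0.3914, -0.3348, 0.0515]
eef_rot: [-0.21, 1.57, -0.246]
force: [10.4, -0.1, -4.2]
grip_width: 0.0118
```

{"method": "servo_tool", "body": {"motion": [0,0,0,0,0,0,0,0,0,0,0,0], "gripper": 0.5}}

```text
time_s: 20.9
ee_pos: [0.3905, -0.3348, 0.0514]
eef_rot: [2.95, 1.57, 2.914]
force: [1.3, -0.5, -0.0]
grip_width: 0.0386
```

{"method": "servo_tool", "body": {"motion": [-15,0,0,0,-40,0,0,0,-70,0,0,0,-95,0,0,0,-105,0,0,0,-105,0,0,0]}}

```text
time_s: 21.65
ee_pos: [0.3908, -0.3349, 0.1569]
eef_rot: [-0.787, 1.57, -0.823]
force: [0.1, 0.3, -0.8]
grip_width: 0.0471
```

```bash
python3 -c "
from p import *
plan((.540,-.354,.15,-2.2),(.540,-.354,.044,-2.2))
c=snap('side','s12.png');crop(c,190,270,350,400,5,'s12c.png')"
```

```text
t 21.65 tcp [ 0.3908 -0.3349  0.1569] za -2.1 w 0.0471 F [ 0.1  0.3 -0.8]
[  7.  -13.7 149.8] roll 0.1 rows>= 4.0
[113.  -13.6 149.7] roll 0.1 rows>= 5.0
```

View pics/s12c.png

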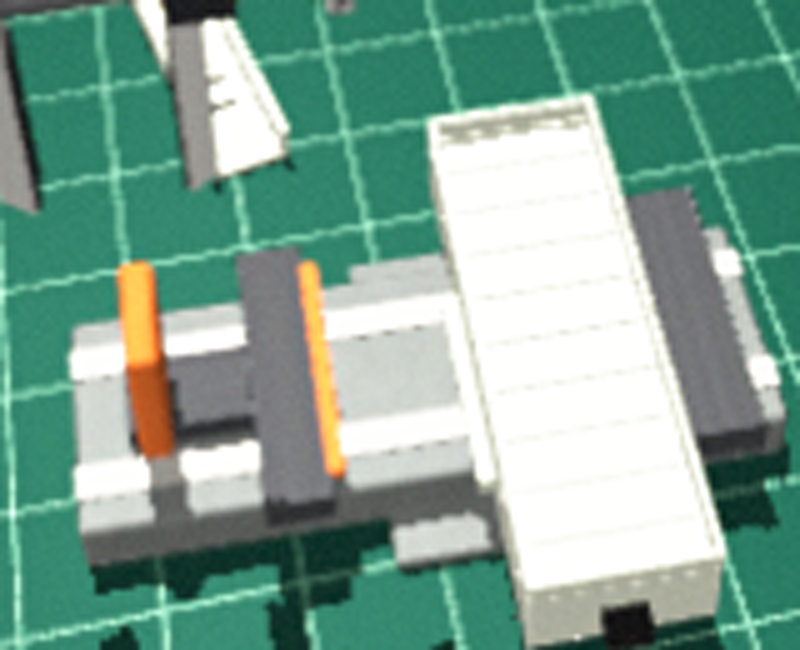

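{"method": "servo_tool", "body": {"motion": [0,-2,20,0,0,-5,60,0,0,-9,100,0,0,-12,130,0,5,-14,146,0,7,-14,150,0,7,-14,150,0,7,-14,150,0], "gripper": 1}}

```text
time_s: 22.7
ee_pos: [0.5396, -0.3543, 0.1496]
eef_rot: [-2.587, 1.571, -2.623]
force: [0.1, -0.6, 0.5]
grip_width: 0.0936
```

```bash
python3 -c "
from p import *
plan((.540,-.354,.0435,-2.2))
P=cloud(snap('side'));q=P[(P[...,0]>.48)&(P[...,0]<.6)&(P[...,1]<-.22)&(P[...,1]>-.47)&(P[...,2]>.047)&(P[...,2]<.075)]; print('wag',rect(q))"
```

```text
t 22.7 tcp [ 0.5396 -0.3543  0.1496] za -2.1 w 0.0936 F [ 0.1 -0.6  0.5]
[106.1   0.3   0.4] roll 0.1 rows>= 3.0
wag (array([ 540. , -353.7]), array([202.7,  67.4]), 88.1, 3774, np.float64(0.0544))
```

{"method": "servo_tool", "body": {"motion": [20,0,0,0,50,0,0,0,75,0,0,0,92,0,0,0,101,0,0,0,105,0,0,0,106,0,0,0,106,0,0,0]}}

```text
time_s: 23.75
ee_pos: [0.5404, -0.3544, 0.044]
eef_rot: [-0.64, 1.57, -0.677]
force: [-0.3, 0.3, 0.3]
grip_width: 0.0939
```

{"method": "servo_tool", "body": {"motion": [0,0,0,0,0,0,0,0,0,0,0,0,0,0,0,0,0,0,0,0], "gripper": 0.6, "force": 20}}

```text
time_s: 24.38
ee_pos: [0.5402, -0.3542, 0.0436]
eef_rot: [-0.412, 1.571, -0.449]
force: [-0.3, 0.5, 0.8]
grip_width: 0.0661
```

{"method": "servo_tool", "body": {"motion": [-5,0,0,0,-12,0,0,0,-22,0,0,0,-35,0,0,0,-50,0,0,0,-65,0,0,0,-75,0,0,0,-80,0,0,0,-80,0,0,0,-80,0,0,0]}}

```text
time_s: 25.62
ee_pos: [0.54, -0.3541, 0.1229]
eef_rot: [2.563, 1.57, 2.527]
force: [0.2, -0.6, -1.2]
grip_width: 0.0659
```

```bash
python3 -c "
from p import *
plan((.567,-.0293,.125,-1.8),(.567,-.0293,.0695,-1.8))
c=snap('side','s13.png');crop(c,190,200,390,400,3.5,'s13c.png')
P=cloud(c);q=P[(P[...,0]>.48)&(P[...,0]<.6)&(P[...,1]<-.22)&(P[...,1]>-.47)&(P[...,2]>.12)&(P[...,2]<.155)]; print('wag',rect(q))
"
```

```text
t 25.62 tcp [ 0.54   -0.3541  0.1229] za -2.1 w 0.0659 F [ 0.2 -0.6 -1.2]
[ -2.  325.5  15.3] roll -0.3 rows>= 8.0
[ 53.5 325.5  15.3] roll -0.3 rows>= 8.0
wag (array([ 539.4, -365. ]), array([ 89.6, 200. ]), 5.2, 3806, np.float64(0.1337))
```

View pics/s13c.png

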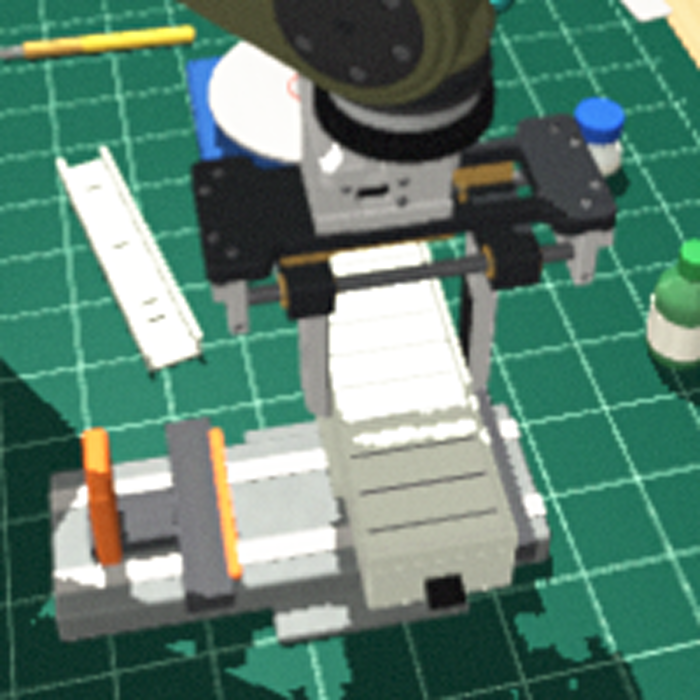

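{"method": "servo_tool", "body": {"motion": [0,15,0,0,0,45,2,0,0,80,4,0,0,118,6,0,0,156,8,0,0,194,9,0,0,232,11,0,0,268,13,0,0,298,14,0,0,317,15,0,0,325,15,0,0,325,15,0,0,325,15,0]}}

```text
time_s: 27.3
ee_pos: [0.5669, -0.0308, 0.1234]
eef_rot: [-1.857, 1.571, -1.894]
force: [-0.4, -0.3, -1.0]
grip_width: 0.0657
```

```bash
python3 -c "
from p import *
plan((.567,-.0293,.0685,-1.8))
c=snap('side','s14.png');crop(c,170,100,390,300,3.5,'s14c.png')
"
```

```text
t 27.3 tcp [ 0.5669 -0.0308  0.1234] za -2.1 w 0.0657 F [-0.4 -0.3 -1. ]
[54.9  1.5  0.1] roll -0.3 rows>= 2.0
```

View pics/s14c.png

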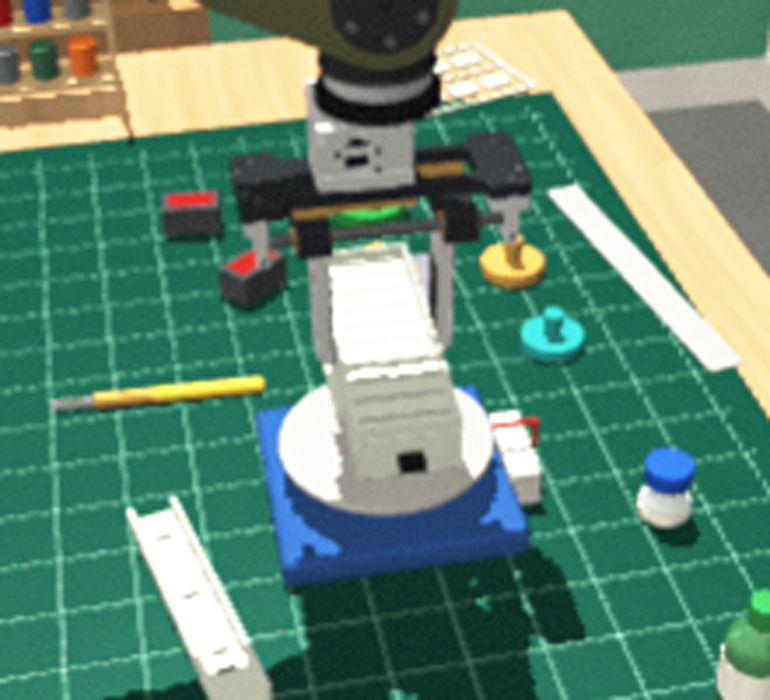

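{"method": "servo_tool", "body": {"motion": [10,1,0,0,25,1,0,0,39,1,0,0,48,1,0,0,52,1,0,0,54,1,0,0,56,1,0,0,56,1,0,0]}}

```text
time_s: 28.35
ee_pos: [0.5671, -0.029, 0.0677]
eef_rot: [-0.107, 1.57, -0.143]
force: [0.2, 0.2, 1.0]
grip_width: 0.0658
```

{"method": "servo_tool", "body": {"motion": [0,0,0,0,0,0,0,0,0,0,0,0,0,0,0,0], "gripper": 1}}

```text
time_s: 28.85
ee_pos: [0.5669, -0.029, 0.0675]
eef_rot: [-0.195, 1.571, -0.232]
force: [-0.5, 0.6, 0.3]
grip_width: 0.0939
```

{"method": "servo_tool", "body": {"motion": [-10,0,0,0,-30,0,0,0,-60,0,0,0,-100,0,0,0,-135,0,0,0,-150,0,0,0,-150,0,0,0]}}

```text
time_s: 29.72
ee_pos: [0.5671, -0.029, 0.2178]
eef_rot: [-0.085, 1.57, -0.121]
force: [-0.4, 0.6, 0.5]
grip_width: 0.094
```

```bash
python3 -c "
from p import *
c=snap('side','s15.png');crop(c,170,100,390,300,3.5,'s15c.png')
P=cloud(c);q=P[(P[...,0]>.48)&(P[...,0]<.65)&(P[...,1]<.11)&(P[...,1]>-.17)&(P[...,2]>.07)&(P[...,2]<.1)]; print('wag',rect(q))
q=clus(P,.012,.03,.61,.214,.055);print('cw',rect(q))
plan((.509,.25,.15,38),(.509,.25,.008,38))
"
```

```text
wag (array([566. , -30.1]), array([208. ,  67.3]), 87.9, 1711, np.float64(0.0803))
cw (array([610.2, 213.5]), array([66.7, 66.6]), 83.3, 247, np.float64(0.0203))
t 29.77 tcp [ 0.5667 -0.029   0.2166] za -2.1 w 0.0942 F [-0.9 -0.1 -0.5]
[ 66.7 276.7 -67.7] roll -40.1 rows>= 7.0
[208.7 276.7 -67.6] roll -40.1 rows>= 8.0
```

View pics/s15c.png

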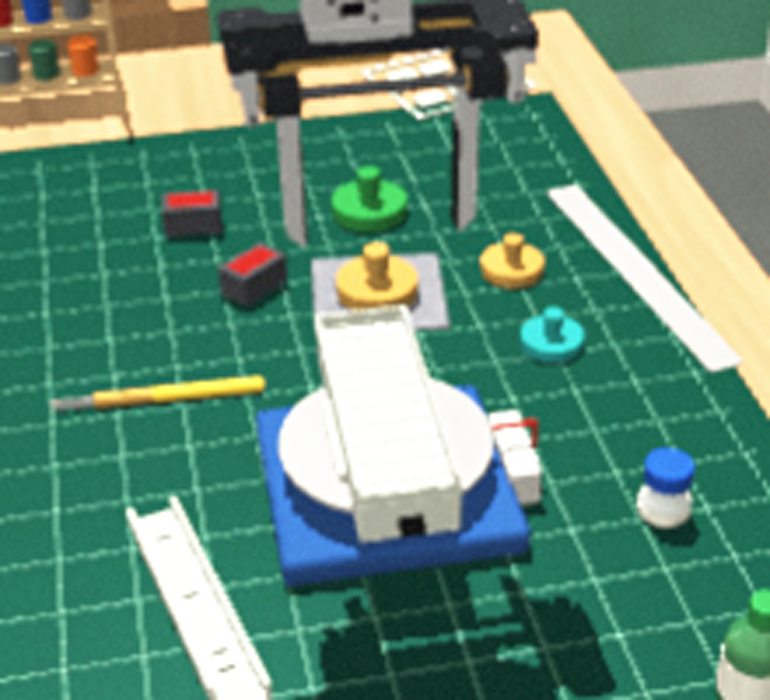

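{"method": "servo_tool", "body": {"motion": [0,15,-4,-4,0,50,-12,-10,0,90,-22,-17,0,130,-32,-24,5,170,-42,-31,20,210,-52,-38,35,245,-60,-40,50,268,-66,-40,66,277,-68,-40,66,277,-68,-40,66,277,-68,-40], "gripper": 0.75}}

```text
time_s: 31.15
ee_pos: [0.5094, 0.2495, 0.1516]
eef_rot: [-1.488, 1.571, -0.826]
force: [-0.1, -0.1, 0.4]
grip_width: 0.0702
```

```bash
python3 -c "
from p import *
c=snap('side','s16.png');crop(c,190,100,350,240,5,'s16c.png')
P=cloud(c);print(rect(clus(P,.02,.036,.509,.248,.045)),rect(clus(P,.02,.036,.468,.362,.045)))
q=clus(P,.012,.03,.61,.214,.055);print('cw',rect(q))
plan((.509,.25,.005,38))
"
```

```text
(array([509.4, 250.8]), array([53.8, 35.1]), 36.2, 154, np.float64(0.029)) (array([469.5, 362.4]), array([35.2, 51.1]), 82.4, 117, np.float64(0.0278))
cw (array([610.1, 211.6]), array([67.9, 66. ]), 80.6, 252, np.float64(0.0201))
t 31.2 tcp [0.5095 0.2496 0.1519] za 37.9 w 0.0704 F [ 0.2 -0.4  0. ]
[146.9   0.7  -0.2] roll -0.1 rows>= 4.0
```

View pics/s16c.png

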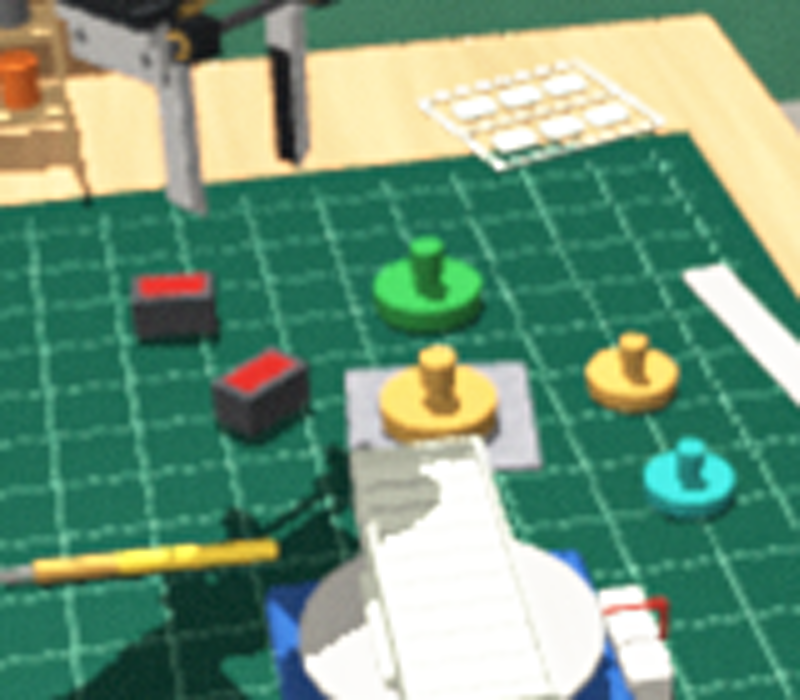

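{"method": "servo_tool", "body": {"motion": [20,0,0,0,55,0,0,0,90,0,0,0,117,0,0,0,134,0,0,0,143,0,0,0,147,0,0,0,147,0,0,0,147,0,0,0]}}

```text
time_s: 32.33
ee_pos: [0.5093, 0.2505, 0.0051]
eef_rot: [-0.286, 1.57, 0.376]
force: [-0.4, -0.4, -0.5]
grip_width: 0.0703
```

{"method": "servo_tool", "body": {"motion": [0,0,0,0,0,0,0,0,0,0,0,0,0,0,0,0,0,0,0,0], "gripper": 0.4, "force": 30}}

```text
time_s: 32.95
ee_pos: [0.5092, 0.2504, 0.0047]
eef_rot: [-0.248, 1.57, 0.414]
force: [1.1, 1.4, 3.6]
grip_width: 0.052
```

{"method": "servo_tool", "body": {"motion": [-8,0,0,0,-25,0,0,0,-50,0,0,0,-80,0,0,0,-110,0,0,0,-135,0,0,0,-145,0,0,0,-145,0,0,0]}}

```text
time_s: 33.95
ee_pos: [0.509, 0.2503, 0.1499]
eef_rot: [-0.317, 1.57, 0.345]
force: [0.3, 0.9, -2.7]
grip_width: 0.0521
```

```bash
python3 -c "
from p import *
c=snap('side','s17.png');crop(c,190,60,350,200,5,'s17c.png')
P=cloud(c);
q=clus(P,.012,.03,.61,.214,.055);print('cw',rect(q))
a=np.radians(88);print(.567+.036*np.cos(a),-.0298+.036*np.sin(a))
plan((.568,.006,.15,88),(.568,.006,.0835,88))
"
```

```text
cw (array([609.7, 212.4]), array([70.3, 65.5]), 77.2, 250, np.float64(0.0202))
0.56825638188129 0.006178069772687443
t 34.0 tcp [0.5087 0.2502 0.149 ] za 37.9 w 0.0517 F [ 0.3 -0.1 -2.7]
[  -1.  -229.  -103.3] roll -50.1 rows>= 6.0
[  65.5 -229.1 -103.3] roll -50.1 rows>= 6.0
```

View pics/s17c.png

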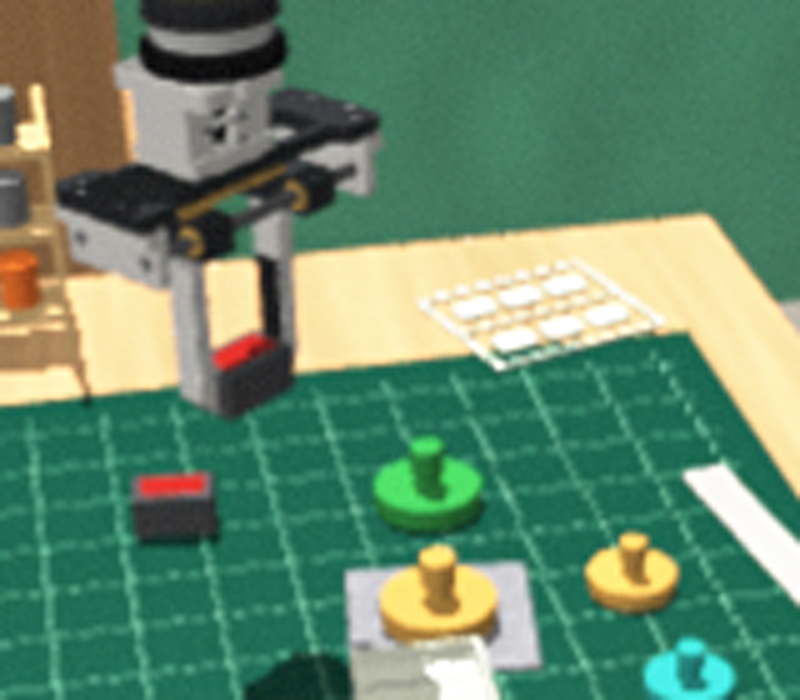

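{"method": "servo_tool", "body": {"motion": [0,-15,-7,-5,0,-45,-20,-12,0,-80,-36,-19,0,-115,-52,-26,0,-150,-68,-33,0,-185,-84,-40,0,-210,-95,-47,0,-224,-101,-50,0,-229,-103,-50,0,-229,-103,-50,0,-229,-103,-50]}}

```text
time_s: 35.38
ee_pos: [0.5683, 0.007, 0.1492]
eef_rot: [1.302, 1.57, 2.836]
force: [0.1, -0.4, -1.5]
grip_width: 0.0521
```

```bash
python3 -c "
from p import *
c=snap('side','s18.png');crop(c,190,120,350,260,5,'s18c.png')
plan((.568,.006,.085,88),(.568,.006,.0815,88))
"
```

```text
t 35.42 tcp [0.5684 0.007  0.1493] za 87.9 w 0.0518 F [ 0.5  0.2 -2.2]
[64.3  0.3 -1. ] roll -0.1 rows>= 2.0
[67.8  0.3 -1. ] roll -0.1 rows>= 2.0
```

View pics/s18c.png

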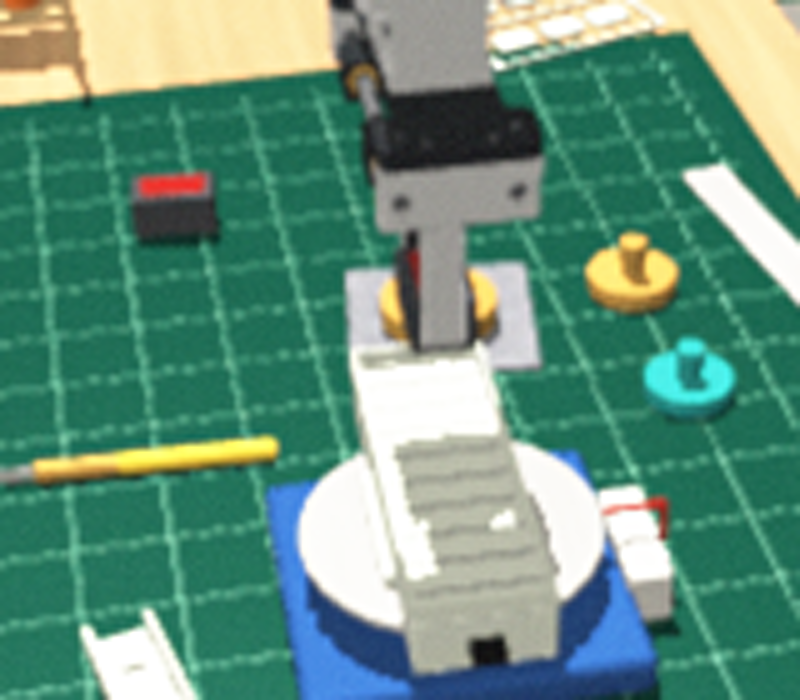

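{"method": "servo_tool", "body": {"motion": [12,0,-1,0,30,0,-1,0,46,0,-1,0,56,0,-1,0,62,0,-1,0,65,0,-1,0,67,0,-1,0,67,0,-1,0,67,0,-1,0]}}

```text
time_s: 36.55
ee_pos: [0.5686, 0.0053, 0.0828]
eef_rot: [-1.607, 1.57, -0.073]
force: [-0.2, 0.3, -0.7]
grip_width: 0.0522
```

{"method": "servo_tool", "body": {"motion": [0,0,0,0,0,0,0,0,0,0,0,0], "gripper": 0.66}}

```text
time_s: 36.92
ee_pos: [0.5685, 0.0054, 0.0826]
eef_rot: [-1.505, 1.571, 0.03]
force: [0.4, -0.9, 0.1]
grip_width: 0.0622
```

{"method": "servo_tool", "body": {"motion": [-8,0,0,0,-25,0,0,0,-55,0,0,0,-90,0,0,0,-120,0,0,0,-130,0,0,0,-130,0,0,0]}}

```text
time_s: 37.8
ee_pos: [0.5685, 0.0054, 0.2128]
eef_rot: [-1.587, 1.57, -0.053]
force: [0.2, 0.5, -0.3]
grip_width: 0.0618
```

```bash
python3 -c "
from p import *
c=snap('side','s19.png');crop(c,190,120,350,260,5,'s19c.png')
P=cloud(c);print('b1',rect(clus(P,.02,.036,.468,.362,.045)))
q=clus(P,.092,.115,.568,.006,.045);print('b2',rect(q))
q=clus(P,.012,.03,.61,.214,.055);print('cw',rect(q))
plan((.469,.3625,.15,-7.5),(.469,.3625,.005,-7.5))
"
```

```text
b1 (array([469.4, 361.4]), array([36.2, 50.5]), 84.2, 113, np.float64(0.028))
b2 (array([569. ,   5.4]), array([55., 32.]), 86.7, 233, np.float64(0.1047))
cw (array([610.1, 213.6]), array([68.1, 65.3]), 77.2, 257, np.float64(0.0204))
t 37.85 tcp [0.5682 0.0054 0.2118] za 87.9 w 0.0619 F [0.3 0.6 0.2]
[ 61.9 112.  353.3] roll 95.4 rows>= 9.0
[206.9 111.9 353.3] roll 95.4 rows>= 10.0
```

View pics/s19c.png

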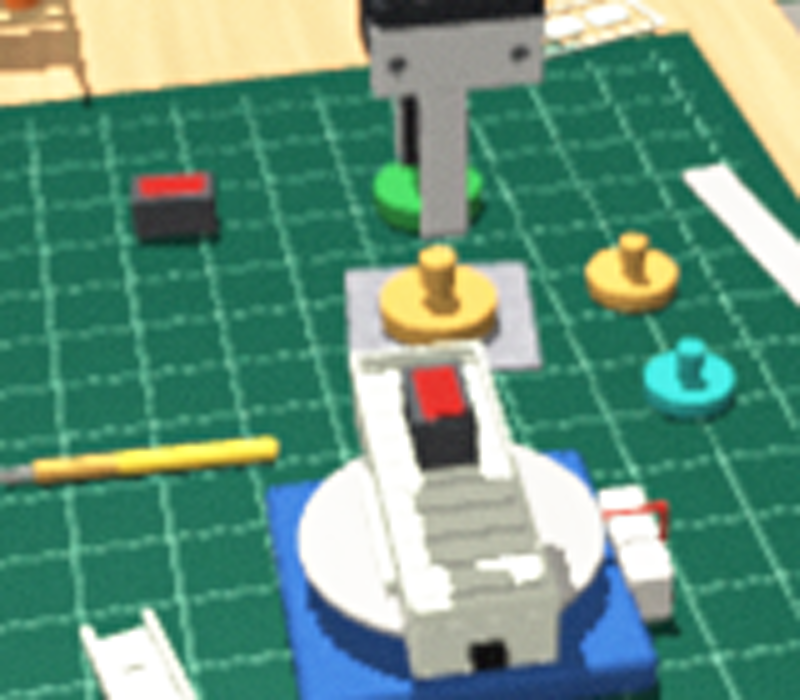

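{"method": "servo_tool", "body": {"motion": [0,5,15,8,0,16,50,18,0,28,88,28,0,40,126,38,0,52,164,48,0,64,202,58,5,76,240,68,15,88,278,78,30,98,310,88,48,106,336,95,62,112,353,95,62,112,353,95,62,112,353,95], "gripper": 0.75}}

```text
time_s: 39.48
ee_pos: [0.4697, 0.3616, 0.1508]
eef_rot: [0.218, 1.57, 0.096]
force: [-0.2, -0.0, 0.0]
grip_width: 0.0706
```

```bash
python3 -c "
from p import *
c=snap('side','s20.png');crop(c,190,80,350,220,5,'s20c.png')
P=cloud(c);print('b1',rect(clus(P,.02,.036,.468,.362,.045)))
plan((.469,.3622,.005,-7.3))
"
```

```text
b1 (array([469.6, 362.8]), array([36.8, 50.6]), 83.7, 115, np.float64(0.0273))
t 39.52 tcp [0.4699 0.3615 0.1511] za -7.1 w 0.0701 F [-0.4 -0.5  0.6]
[146.1   0.5  -1.1] roll 0.2 rows>= 4.0
```

View pics/s20c.png

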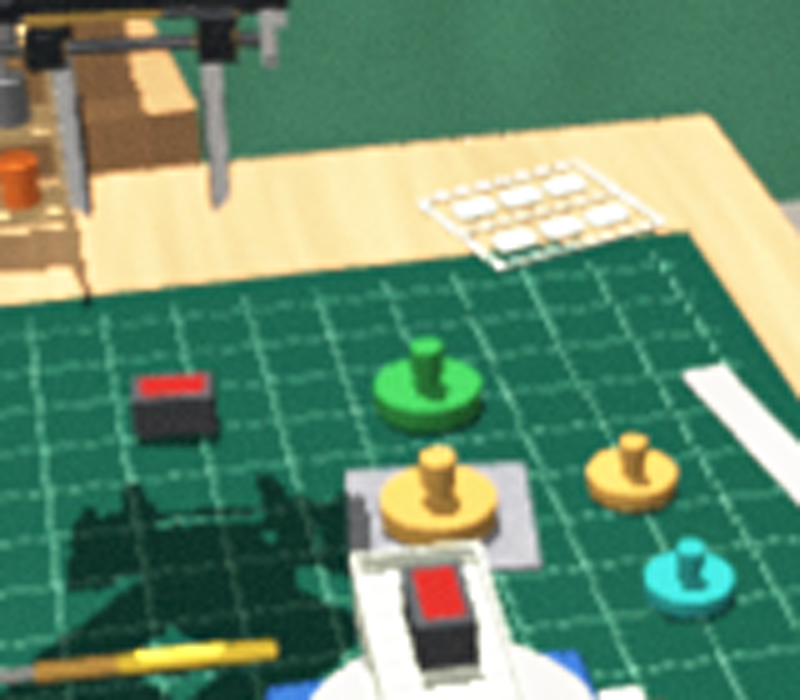

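{"method": "servo_tool", "body": {"motion": [20,0,-1,0,55,0,-1,0,90,0,-1,0,117,0,-1,0,134,0,-1,0,143,0,-1,0,146,0,-1,0,146,0,-1,0,146,0,-1,0]}}

```text
time_s: 40.65
ee_pos: [0.4686, 0.3625, 0.0052]
eef_rot: [0.742, 1.57, 0.618]
force: [0.5, -0.2, -0.1]
grip_width: 0.0702
```

{"method": "servo_tool", "body": {"motion": [0,0,0,0,0,0,0,0,0,0,0,0,0,0,0,0,0,0,0,0], "gripper": 0.4}}

```text
time_s: 41.28
ee_pos: [0.4685, 0.3624, 0.0047]
eef_rot: [0.58, 1.57, 0.457]
force: [1.3, -0.1, 2.9]
grip_width: 0.0518
```

{"method": "servo_tool", "body": {"motion": [-8,0,0,0,-25,0,0,0,-50,0,0,0,-80,0,0,0,-110,0,0,0,-135,0,0,0,-145,0,0,0,-145,0,0,0]}}

```text
time_s: 42.28
ee_pos: [0.4683, 0.3623, 0.1499]
eef_rot: [0.742, 1.57, 0.618]
force: [0.3, -0.9, -2.2]
grip_width: 0.0519
```

```bash
python3 -c "
from p import *
c=snap('side','s21.png');crop(c,190,60,350,200,5,'s21c.png')
plan((.5665,-.067,.15,88),(.5665,-.067,.08,88))
"
```

```text
t 42.33 tcp [0.4681 0.3622 0.149 ] za -7.1 w 0.052 F [ 0.8  0.3 -2.4]
[  -0.9 -413.8  150.5] roll -95.1 rows>= 10.0
[  69.1 -413.8  150.5] roll -95.1 rows>= 10.0
```

View pics/s21c.png

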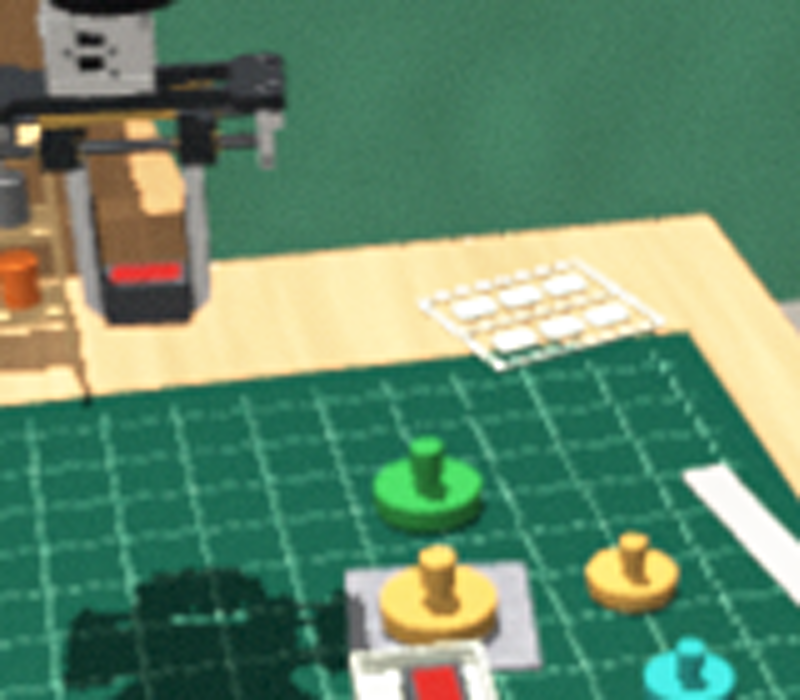

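{"method": "servo_tool", "body": {"motion": [0,-15,5,-5,0,-50,18,-14,0,-90,33,-23,0,-130,47,-32,0,-170,62,-41,0,-210,76,-50,0,-250,91,-59,0,-290,105,-68,0,-330,120,-77,0,-365,133,-86,0,-392,143,-95,0,-408,149,-95,0,-414,150,-95,0,-414,150,-95,0,-414,150,-95]}}

```text
time_s: 44.2
ee_pos: [0.5661, -0.0662, 0.1494]
eef_rot: [0.744, 1.571, 2.279]
force: [0.0, -0.8, -1.6]
grip_width: 0.0519
```

```bash
python3 -c "
from p import *
c=snap('side','s22.png');crop(c,190,120,350,260,5,'s22c.png')
plan((.5665,-.067,.0805,88))
"
```

```text
t 44.25 tcp [ 0.5661 -0.0662  0.1495] za 87.9 w 0.052 F [-0.8  0.9 -0.8]
[69.  -0.4 -0.8] roll -0.1 rows>= 2.0
```

View pics/s22c.png

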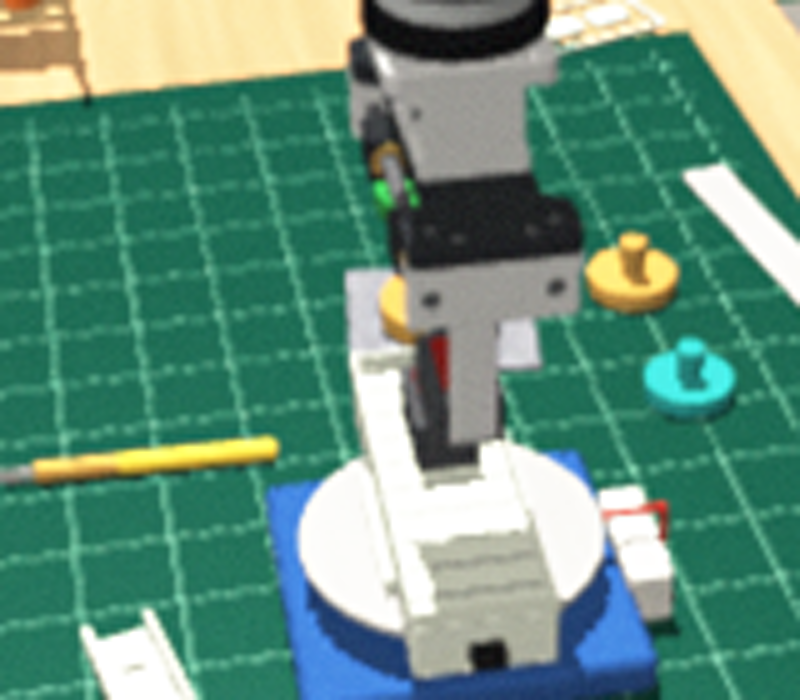

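{"method": "servo_tool", "body": {"motion": [12,0,-1,0,30,0,-1,0,46,0,-1,0,57,0,-1,0,63,0,-1,0,67,0,-1,0,70,0,-1,0,70,0,-1,0,70,0,-1,0]}}

```text
time_s: 45.38
ee_pos: [0.5663, -0.068, 0.0798]
eef_rot: [-1.799, 1.57, -0.264]
force: [-1.1, -0.5, 0.1]
grip_width: 0.052
```

{"method": "servo_tool", "body": {"motion": [0,0,0,0,0,0,0,0,0,0,0,0], "gripper": 0.61}}

```text
time_s: 45.75
ee_pos: [0.5662, -0.068, 0.0795]
eef_rot: [-1.692, 1.571, -0.157]
force: [0.8, 0.1, -0.4]
grip_width: 0.057
```

{"method": "servo_tool", "body": {"motion": [-8,0,0,0,-25,0,0,0,-55,0,0,0,-90,0,0,0,-120,0,0,0,-130,0,0,0,-130,0,0,0]}}

```text
time_s: 46.62
ee_pos: [0.5662, -0.068, 0.2098]
eef_rot: [-1.744, 1.57, -0.209]
force: [0.3, 0.5, -1.0]
grip_width: 0.0573
```

```bash
python3 -c "
from p import *
c=snap('side','s23.png');crop(c,190,120,350,260,5,'s23c.png')
P=cloud(c);
for y in(.0054,-.067): print(rect(clus(P,.09,.115,.568,y,.03)))
q=clus(P,.012,.03,.61,.214,.055);print('cw',rect(q))
plan((.3895,-.334,.15,-2.2),(.3895,-.334,.05,-2.2))
"
```

```text
(array([569.2,   5.2]), array([54.3, 32.2]), 87.4, 223, np.float64(0.1027))
(array([564.4, -67.3]), array([54.6, 32.1]), 87.0, 259, np.float64(0.1025))
cw (array([596.4, 212.6]), array([39.9, 71.9]), 1.9, 153, np.float64(0.0202))
t 46.67 tcp [ 0.5659 -0.0679  0.2088] za 87.9 w 0.0571 F [0.2 0.7 0.4]
[  58.9  166.6 -272.3] roll 90.1 rows>= 8.0
[ 158.9  166.5 -272.3] roll 90.1 rows>= 8.0
```

View pics/s23c.png

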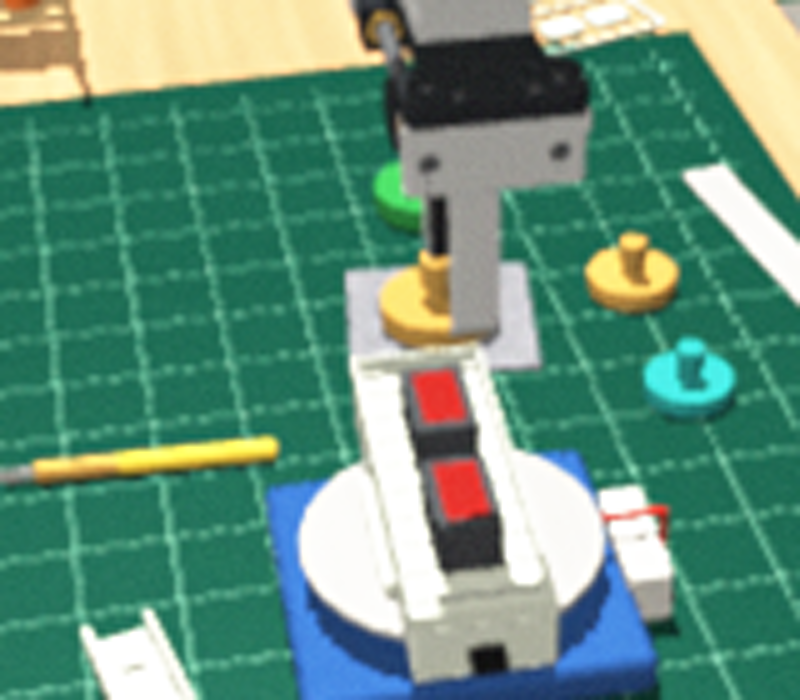

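View pics/s23.png

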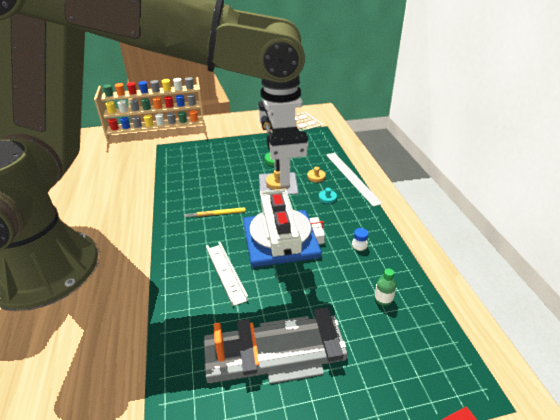

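{"method": "servo_tool", "body": {"motion": [0,8,-12,7,0,22,-36,17,0,42,-70,27,0,63,-104,37,0,84,-138,47,5,105,-172,57,15,126,-206,67,28,145,-237,77,40,158,-259,87,52,165,-270,90,52,166,-272,90,52,166,-272,90,52,166,-272,90], "gripper": 0.5}}

```text
time_s: 48.3
ee_pos: [0.391, -0.3334, 0.1579]
eef_rot: [-0.682, 1.57, -0.716]
force: [0.6, 0.4, -0.1]
grip_width: 0.047
```

```bash
python3 -c "
from p import *
c=snap('side','s24.png')
P=cloud(c);print(rect(clus(P,.08,.092,.39,-.334,.04)))
q=clus(P,.012,.03,.61,.214,.055);print('cw',rect(q))
plan((.3903,-.334,.051,-2.2))
"
```

```text
(array([ 392.1, -335.5]), array([42.3, 12. ]), 88.4, 149, np.float64(0.0855))
cw (array([610.2, 214.1]), array([68.7, 65.3]), 77.2, 250, np.float64(0.0203))
t 48.35 tcp [ 0.3909 -0.3334  0.1578] za -2.0 w 0.0466 F [ 0.5 -0.1  0.7]
[106.8  -0.6  -0.7] roll 0.2 rows>= 3.0
```

View pics/s24.png

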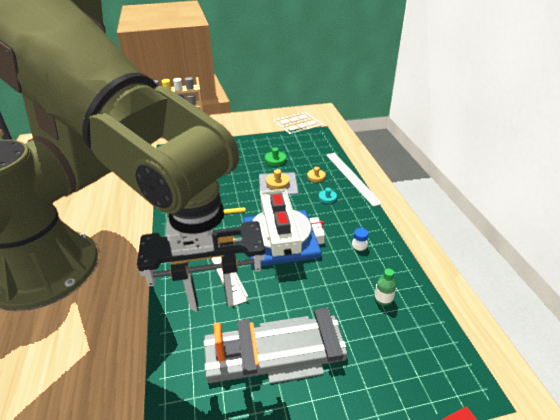

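{"method": "servo_tool", "body": {"motion": [20,-1,0,0,50,-1,0,0,76,-1,0,0,95,-1,0,0,103,-1,0,0,107,-1,0,0,107,-1,0,0,107,-1,0,0]}}

```text
time_s: 49.35
ee_pos: [0.3906, -0.335, 0.0511]
eef_rot: [-0.732, 1.57, -0.768]
force: [-0.3, -0.3, -1.1]
grip_width: 0.0469
```

{"method": "servo_tool", "body": {"motion": [0,0,0,0,0,0,0,0,0,0,0,0,0,0,0,0,0,0,0,0,0,0,0,0], "gripper": 0, "force": 25}}

```text
time_s: 50.1
ee_pos: [0.3914, -0.3349, 0.0505]
eef_rot: [-0.291, 1.569, -0.327]
force: [9.5, -0.7, -4.9]
grip_width: 0.0117
```

{"method": "servo_tool", "body": {"motion": [0,0,3,0,0,0,9,0,0,0,16,0,0,0,23,0,0,0,30,0,0,0,36,0,0,0,42,0,0,0,46,0,0,0,48,0,0,0,48,0,0,0,48,0]}}

```text
time_s: 51.48
ee_pos: [0.4387, -0.3366, 0.0505]
eef_rot: [-0.345, 1.57, -0.381]
force: [2.3, -2.8, 0.3]
grip_width: 0.0117
```

{"method": "servo_tool", "body": {"motion": [0,0,1,0,0,0,2,0,0,0,2,0,0,0,2,0]}}

```text
time_s: 51.98
ee_pos: [0.4403, -0.3367, 0.0505]
eef_rot: [-1.724, 1.571, -1.761]
force: [-3.0, -3.3, 2.9]
grip_width: 0.0117
```

{"method": "servo_tool", "body": {"motion": [0,0,1,0,0,0,1,0,0,0,1,0]}}

```text
time_s: 52.35
ee_pos: [0.4414, -0.3367, 0.0505]
eef_rot: [-0.87, 1.571, -0.906]
force: [-2.4, -3.3, 3.8]
grip_width: 0.0124
```

{"method": "servo_tool", "body": {"motion": [0,0,1,0,0,0,1,0,0,0,1,0]}}

```text
time_s: 52.72
ee_pos: [0.4414, -0.3367, 0.0505]
eef_rot: [2.915, 1.569, 2.879]
force: [-12.0, -1.5, 9.1]
grip_width: 0.012
```

Force climbs with no motion: the jaw is at its shut stop. Releasing.

{"method": "servo_tool", "body": {"motion": [0,0,-1,0,0,0,-1,0]}}

```text
time_s: 52.98
ee_pos: [0.4414, -0.3367, 0.0505]
eef_rot: [-0.884, 1.571, -0.92]
force: [-2.4, -3.0, 3.2]
grip_width: 0.0124
```

{"method": "servo_tool", "body": {"motion": [0,0,0,0,0,0,0,0,0,0,0,0], "gripper": 0.5}}

```text
time_s: 53.35
ee_pos: [0.4414, -0.3364, 0.0503]
eef_rot: [1.925, 1.57, 1.889]
force: [0.6, 0.4, 0.5]
grip_width: 0.0384
```

{"method": "servo_tool", "body": {"motion": [-15,0,0,0,-45,0,0,0,-85,0,0,0,-125,0,0,0,-150,0,0,0,-160,0,0,0,-160,0,0,0]}}

```text
time_s: 54.22
ee_pos: [0.4414, -0.3367, 0.2107]
eef_rot: [-0.604, 1.57, -0.64]
force: [0.6, 0.0, -0.5]
grip_width: 0.0466
```

{"method": "servo_tool", "body": {"motion": [0,-5,-10,0,0,-20,-25,0,0,-40,-40,0,0,-60,-50,0,0,-70,-55,0,0,-70,-55,0]}}

```text
time_s: 54.98
ee_pos: [0.3834, -0.4048, 0.2099]
eef_rot: [2.234, 1.57, 2.197]
force: [-0.6, 0.0, -0.9]
grip_width: 0.047
```

```bash
python3 -c "
from p import *
plan()
c=snap('side','s25.png');crop(c,180,110,360,390,2.1,'s25c.png')
P=cloud(c);print('plate',rect(clus(P,.08,.092,.44,-.335,.04)))
q=clus(P,.012,.03,.61,.214,.055);print('cw',rect(q))
for y in(.0054,-.067): print(rect(clus(P,.09,.115,.568,y,.03)))
q=P[(P[...,0]>.48)&(P[...,0]<.65)&(P[...,1]<.11)&(P[...,1]>-.17)&(P[...,2]>.068)&(P[...,2]<.085)]; print('wag',rect(q))
c=snap('top','t25.png')
"
```

```text
t 54.98 tcp [ 0.3834 -0.4048  0.2099] za -2.1 w 0.047 F [-0.6  0.  -0.9]
plate (array([ 440.4, -335.9]), array([44.4, 11.9]), 88.0, 147, np.float64(0.0853))
cw (array([609.7, 210.6]), array([68.6, 65.4]), 78.9, 257, np.float64(0.0206))
(array([569.2,   4.3]), array([51.5, 32.6]), 87.2, 226, np.float64(0.1025))
(array([564.4, -67.6]), array([53.3, 31.8]), 88.0, 255, np.float64(0.1027))
wag (array([566. , -28.5]), array([205.2,  67.2]), 87.8, 1061, np.float64(0.0757))
```

View pics/s25.png

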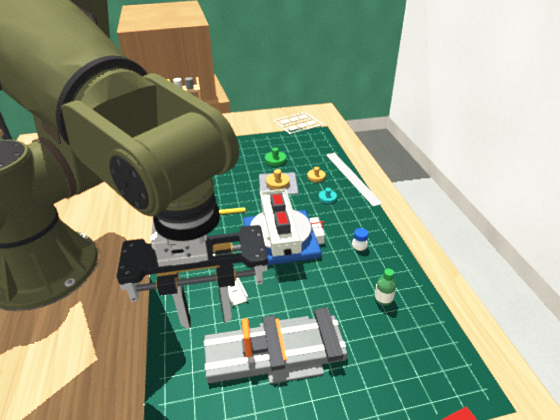

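View pics/t25.png

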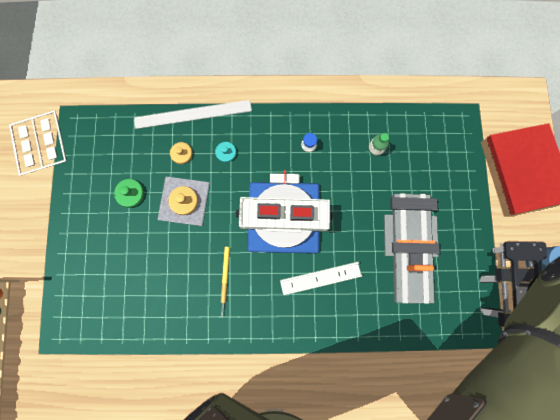

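```bash
python3 -c "
from p import *
c=load('top');P=cloud(c);print('plate',rect(clus(P,.08,.092,.44,-.335,.04)))
print('cw',rect(clus(P,.012,.03,.61,.214,.055)),rect(clus(P,.036,.055,.61,.214,.03)))
for y in(.0054,-.067): print(rect(clus(P,.09,.115,.568,y,.03)))
q=P[(P[...,0]>.48)&(P[...,0]<.65)&(P[...,1]<.11)&(P[...,1]>-.17)&(P[...,2]>.068)&(P[...,2]<.09)]; print('wag',rect(q))
crop(c,150,160,350,270,4,'t25c.png')
"
```

```text
plate (array([ 439.6, -335.5]), array([44.4, 11.1]), 89.4, 101, np.float64(0.0849))
cw (array([610.1, 212.9]), array([69. , 68.4]), 2.3, 574, np.float64(0.0176)) (array([609.2, 213.1]), array([18.9, 20.2]), 2.0, 73, np.float64(0.0448))
(array([568.8,   7.1]), array([50.5, 32.6]), 88.3, 346, np.float64(0.101))
(array([563.5, -67.3]), array([51.2, 32.1]), 90.0, 353, np.float64(0.1008))
wag (array([565.5, -28.4]), array([199.7,  67.2]), 87.9, 1969, np.float64(0.0734))
```

View pics/t25c.png

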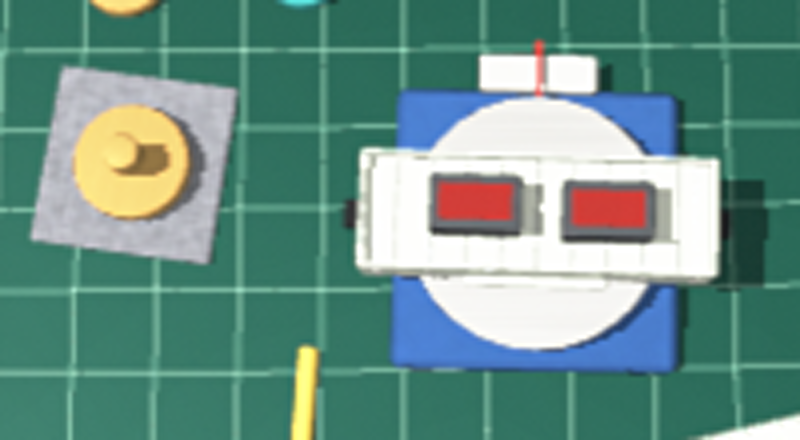

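```bash
python3 -c "
from h import *
print(ctrl.hand_in())"
```

```text
the job is handed in; nothing more can be done
None
```

The job is done and handed in at about 55 s of the 210 s allowed.

**What I did:** I stood the larger brass check weight on the pan centre, let go of it, then put it back in the middle of its pad. I pulled the vise jaw open to its stop, set the wagon on the pan, and laid both ballast blocks on its floor. Then I pushed the jaw to its shut stop; only two blocks were on the bench.

**Last checks:**

| Item | Reading |
|---|---|
| Wagon centre | about 2 mm from the pan centre |
| Block tops | both at the same height (about 102 mm), red faces up, inside the walls |
| Check weight | about 1 mm from the pad centre in the top view; the side view put it about 3 mm off |
| Vise jaw | moved 50 mm back, then push force rose to 12 N with no further motion |
| Bystanders and look-alikes | no change visible in the final pictures |

I noticed no grip slip and no knocked object during the run. The robot was clear of everything at hand-in.

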